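Unstack the cured coupon and its weights into their trays

TASK

The bonded metal coupon at the bottom of the stack has cured under its weights. Take the stack apart and put each piece into the tray of its own shape: the knobbed brass weight into the small round tray, the steel disc into the large round tray, the square plate into the square tray and the coupon into the oblong tray, each right way up and flat on its tray's floor inside the rim. Topple nothing, leave the loose vial where it stands, and let go of everything at the end.

Things in the scene. Friction and masses are not known exactly. Their poses are not given: they have to be found in the camera images.
- brass_weight: Brass weight, a cylinder 22 mm in diameter that narrows to a neck and a small knob, 42 mm high overall, 0.12 kg; topmost of the stack, standing on the steel disc. Origin at the centre of its underside, z up through the knob.
- disc_weight: Bright steel disc weight, a plain cylinder 44 mm in diameter and 26 mm high, about 0.3 kg; second from the top of the stack, lying on the square plate. Origin at the centre of its underside, z up.
- press_plate: Dark steel square pressing plate, 56 x 56 mm and 24 mm thick, about 0.3 kg; third from the top of the stack, lying across the coupon. Origin at the centre of its underside, x and y along its sides, z up.
- coupon: Bonded coupon: two aluminium bars with a dark glue line between them, together one block 76 mm long (x), 34 mm wide (y), 22 mm high (z), 0.15 kg; bottom of the stack, its ends showing about 10 mm from under the plate. Origin at the centre of its underside.
- base_pad: Black rubber pad 96 x 56 mm (x, y), 6 mm thick, on which the stack stands; fixed to the worktop, its place varies. Origin at the centre of its underside.
- small_round_tray: Small round tray, inside diameter 38 mm, outside 46 mm; for the brass weight. Tray floor 3 mm above the worktop, rim 4 mm wide and 8 mm above the worktop. Grey plastic with a cork floor, fixed to the worktop; its place varies. Origin at the centre of the tray, at worktop height.
- large_round_tray: Large round tray, inside diameter 60 mm, outside 68 mm; for the steel disc. Tray floor 3 mm above the worktop, rim 4 mm wide and 8 mm above the worktop. Grey plastic with a cork floor, fixed to the worktop; its place varies. Origin at the centre of the tray, at worktop height.
- square_tray: Square tray, inside 72 x 72 mm, outside 80 x 80 mm; for the square plate, with its sides about parallel to the tray's (either quarter turn will do). Tray floor 3 mm above the worktop, rim 4 mm wide and 8 mm above the worktop. Grey plastic with a cork floor, fixed to the worktop; its place varies. Origin at the centre of the tray, at worktop height, x and y along its sides.
- oblong_tray: Oblong tray, inside 92 mm (x) by 50 mm (y), outside 100 x 58 mm; for the coupon, lengthwise, either way round. Tray floor 3 mm above the worktop, rim 4 mm wide and 8 mm above the worktop. Grey plastic with a cork floor, fixed to the worktop; its place varies. Origin at the centre of the tray, at worktop height, x along its length.
- vial: Bystander: loose pale, whitish vial with a black screw cap, 28 mm in diameter and 64 mm high, standing on the worktop. To be left alone. Origin at the centre of its underside.
Things that resemble listed ones, but are neither listed nor needed, are in the scene too. What is shaped like the coupon but brown, green or orange is not meant.

How it is judged:
At the end, for the whole second after the job is handed in: Each piece lies flat, right way up (within 0.08 rad), on the floor of its own tray (within 3 mm in height), centred within 12 mm (round trays) or 15 mm (square, oblong), released and at rest; the vial stands within 30 mm of its start, nothing toppled (horizontal distance between brass_weight and small_round_tray below 0.012 m and z of brass_weight in the frame of small_round_tray between 0 and 0.006 m and angle between each of brass_weight, disc_weight, press_plate, coupon's own z axis and vertical below 0.08 rad and linear speed of each of brass_weight, disc_weight, press_plate, coupon below 0.02 m/s and angular speed of each of brass_weight, disc_weight, press_plate, coupon below 0.2 rad/s and contact force between each of brass_weight, disc_weight, press_plate, coupon and the fingers below 0.1 N and horizontal distance between disc_weight and large_round_tray below 0.012 m and z of disc_weight in the frame of large_round_tray between 0 and 0.006 m and horizontal distance between press_plate and square_tray below 0.015 m and z of press_plate in the frame of square_tray between 0 and 0.006 m and horizontal distance between coupon and oblong_tray below 0.015 m and z of coupon in the frame of oblong_tray between 0 and 0.006 m and distance of vial from where it was at the start of the episode below 0.03 m and angle between vial's own z axis and vertical below 0.1 rad); the robot touches nothing.
It fails at once if a piece of the stack is toppled (tilted more than 1 rad) (angle between any of brass_weight, disc_weight, press_plate, coupon's own z axis and vertical above 1 rad).
It fails at once if the vial is tipped over or pushed more than 30 mm away (angle between vial's own z axis and vertical above 0.7 rad or distance of vial from where it was at the start of the episode above 0.03 m).
It also fails if it takes over 128 s, if anything falls off the work surface, if the arm or the gripper's body presses on something with over 40 N, if the wrist force passes 120 N, or if a joint passes its speed limit or range.

ROBOT

A 6-joint arm with a two-finger parallel gripper is mounted at the origin on a cart in front of the work surface, level with it; the furniture and walls round the work are solid. World frame = base frame: x ahead of the robot, y to its left, z up, the work surface at z = 0. Lengths are in m, angles in rad, forces in N, time in s.
With the tool pointing down it reaches from about 0.375 to 0.975 m from the base axis. Payload 3.8 kg.
Tool frame: the origin (TCP) lies between the finger pads; the fingertips stand 22 mm ahead of it and the grasp point (between the pads) lies 3 mm ahead of it (bot.finger_overhang is the distance from the TCP to the fingertips, in m); x points along the fingers, y is the direction in which the jaws open and shut, and the axes are right-handed (so a half turn about x gives the same grasp; the last joint's range is limited). The gripper opens to 85 mm and grips with 20 to 120 N. Pads are 22 mm wide; open, the fingers measure 114 mm over their backs; the gripper's body (76 mm by 85 mm) begins 54 mm behind the grasp point. The pads swing forward as they close: fully open they stand 13 mm farther back than shut.
Start: joints at [-1.32, 0.264, 1.604, -0, 1.274, -0.037], TCP at [0.192, -0.647, 0.222] pointing down, gripper open.
Joint ranges: [-2.63, 2.63], [-0.94, 2.18], [0.31, 2.57], [-1.31, 4.45], [0, 2.66], [-2.55, 2.55]. Speed limits (rad/s): [2.57, 2.57, 3.14, 3.14, 3.14, 3.14].

INTERFACE

Orientations are given as a rotation vector (axis times angle).
In Python, from workcell import bot gives the robot as it stands. The module is installed in compiled form; this text tells all that it offers.
- The arm moves only by the tool arm_command, never from a script. Its argument "series" is a list that holds one entry, the list of rows, each a list of 7 numbers: the turn, a rotation vector about the tool's x, y, z in rad, then the shift along the tool's x, y, z in cm, then the opening, from 0 (shut) to 1 (fully open). In form: [[[rx, ry, rz, x, y, z, grip], ...]]. A call has 1 to 10 rows; each row shifts and turns the pose as measured when the row begins, along the tool's axes as they then stand; what a row does not reach is not made up. A row lasts 1/10 s, in which the tool goes at most 50 mm and 8.59 degrees, less where a joint would pass 70% of its speed; a pose out of reach is approached as far as the arm can. A call is refused whole if a number of a shift passes 5 or a number of a turn 0.15, either way. A call with a gripper value outside its range is refused whole. The fingers move at their own pace and stop on an object; "newtons" is the grip in N (left out, the last holds). Time passes only in rows, so rows that do not move let the fingers close. It gives the time, the measured TCP pose, the force and the opening at its end, in the units of the state.
- bot.read_state(): the state, without advancing time (a new reading comes with each control period).
- bot.read_camera(name): name is "scene" or "top"; returns (picture, depth): 400x640x3 uint8, blue, green, red; 400x640 float32, m along the optical axis (not along the pixel's ray), 0 where there is no reading.
- bot.camera_info(name): a dict with "K" (3x3 intrinsics, pixels), "extrinsics" (4x4, takes a point from camera to world coordinates). Camera axes: x right, y down, z forward; pixel columns grow to the right and rows downward; lengths in m; the calibration is good to about 2 mm. A picture is of the moment at which its call begins. camera_info takes no time and is no camera call.
- bot.finish_job(): hands the job in, once; it reports no verdict.
The state is a dict: "time": time; "q": joint angles; "joint_vel": joint speeds; "joint_torque": joint torques, N m; "tool_pos": TCP position; "tcp_rot": TCP orientation; "wrist_force": force on the tool from outside, world axes, zero at the start; "torque": the same for the moment, N m; "width": opening from 0.0 (shut) to 1.0 (fully open).
Only numpy, scipy, OpenCV 4.12 (cv2) and the standard library are available. Lean on these libraries where they do the work, as an engineer would, in place of code of your own. Each camera call takes 0.05 s, during which the arm holds its last target.

## Working session

There is one attempt and no reset: what is moved stays moved. The work goes in short steps, Python scripts to look and compute and a tool call to move; the robot and the scene stay as the last step left them, time stands still between calls to the robot, and variables do not carry over. Pictures are saved under pics/ and viewed, and the job is handed in when it is done.

Besides the shell and the picture viewer there is one more tool, called after "Call:" as a command line: name --argument value ..., lists and objects as JSON in quotes. arm_command: Moves the arm, as the interface text tells. Its arguments: {"type":"object","properties":{"series":{"type":"array"},"newtons":{"type":"number"}},"required":["series"]}

```bash
mkdir -p pics; cat > h.py <<'E'
import numpy as np, cv2
from workcell import bot
from scipy.spatial.transform import Rotation as R
def grab(n,tag):
    p,d=bot.read_camera(n); np.savez(f'{tag}.npz',p=p,d=d); cv2.imwrite(f'pics/{tag}.png',p); return p,d
def world(n,u,v,d):
    c=bot.camera_info(n);K=np.array(c['K']);E=np.array(c['extrinsics'])
    u,v,d=map(np.asarray,(u,v,d))
    P=np.stack([(u-K[0,2])/K[0,0]*d,(v-K[1,2])/K[1,1]*d,d],-1)
    return P@E[:3,:3].T+E[:3,3]
def plane(n,u,v,z):
    o=np.array(bot.camera_info(n)['extrinsics'])[:3,3]
    r=world(n,u,v,np.ones_like(np.asarray(u,float)))-o
    return o+r*((z-o[2])/r[...,2])[...,None]
E
python3 - <<'E'
from h import *
for n in('top','scene'):
    grab(n,n+'0'); c=bot.camera_info(n); print(np.round(c['K'],1).tolist(),np.round(c['extrinsics'],3).tolist())
s=bot.read_state();print({k:np.round(v,3).tolist() for k,v in s.items()});print(R.from_rotvec(s['tcp_rot']).as_matrix().round(3),bot.finger_overhang)
E
```

```text
[[368.0, 0.0, 313.8], [0.0, 368.0, 202.2], [0.0, 0.0, 1.0]] [[-0.013, -0.985, 0.174, 0.302], [-1.0, 0.011, -0.01, 0.151], [0.008, -0.174, -0.985, 1.067], [0.0, 0.0, 0.0, 1.0]]
[[380.1, 0.0, 317.8], [0.0, 380.1, 199.7], [0.0, 0.0, 1.0]] [[0.851, -0.262, 0.455, -0.016], [-0.524, -0.425, 0.738, -0.66], [0.0, -0.866, -0.499, 0.615], [0.0, 0.0, 0.0, 1.0]]
{'time': 0.1, 'q': [-1.32, 0.265, 1.605, 0.0, 1.274, -0.037], 'joint_vel': [-0.001, -0.0, -0.003, -0.0, -0.0, 0.001], 'joint_torque': [0.0, -51.671, -36.859, -0.0, 0.006, 0.0], 'tool_pos': [0.191, -0.647, 0.221], 'tcp_rot': [2.068, 0.302, -2.068], 'wrist_force': [-0.066, -0.202, 0.185], 'torque': [0.028, 0.012, -0.029], 'width': 1.0}
[[-0.001  0.284 -0.959]
 [ 0.002 -0.959 -0.284]
 [-1.    -0.002 -0.   ]] 0.022
```

View pics/top0.png

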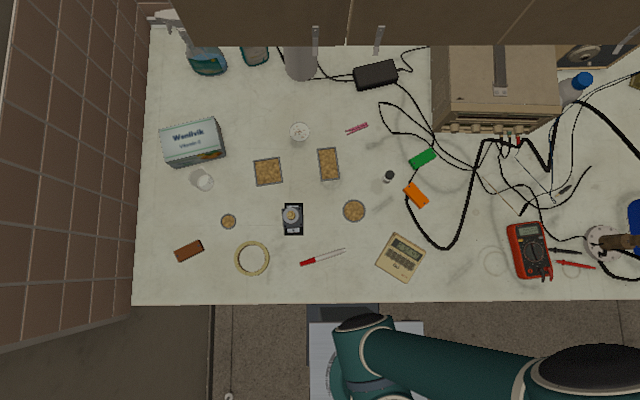

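View pics/scene0.png

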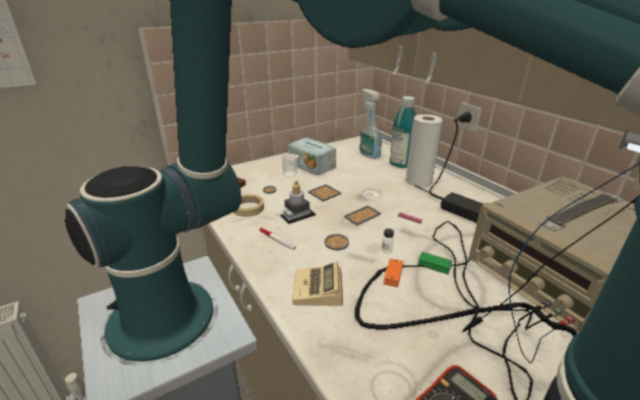

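The top view shows the stack at (293,217). The trays are small round (228,221), large round (354,210), square (268,171) and oblong (329,164), and the vial is at (389,176). Lookalikes to avoid are the brown block (188,250), green block (422,158), orange block (416,194), the tape ring (252,258), a white cup (203,180) and a glass (299,131). I'll check with a crop.

```bash
python3 - <<'E'
from h import *
p=np.load('top0.npz')['p']; cv2.imwrite('pics/crop0.png',cv2.resize(p[140:245,205:405],None,fx=4,fy=4,interpolation=cv2.INTER_CUBIC))
p=np.load('scene0.npz')['p']; cv2.imwrite('pics/crop0s.png',cv2.resize(p[165:260,240:400],None,fx=5,fy=5,interpolation=cv2.INTER_CUBIC))
E
```

```text
(no output)
```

View pics/crop0.png

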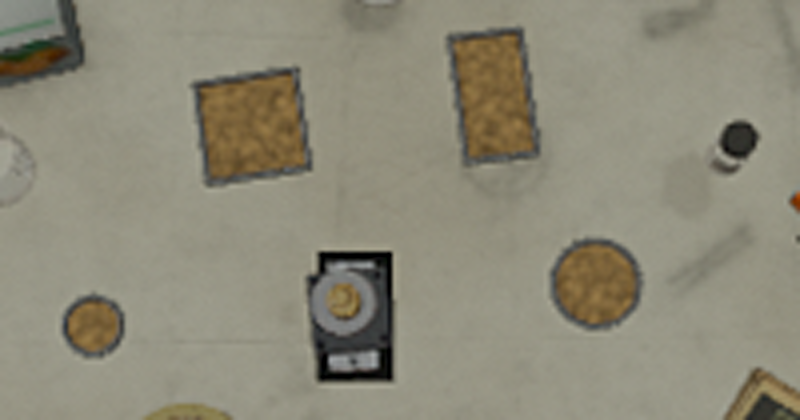

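View pics/crop0s.png

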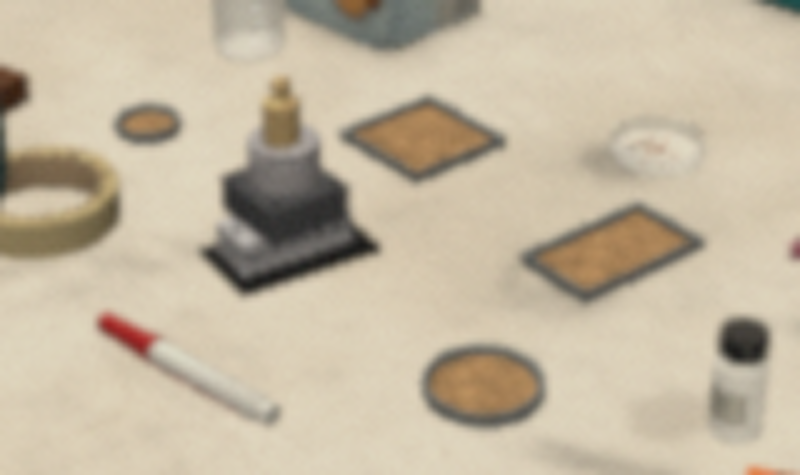

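```bash
python3 - <<'E'
from h import *
f=np.load('top0.npz');p,d=f['p'],f['d']
hsv=cv2.cvtColor(p,cv2.COLOR_BGR2HSV)
m=((hsv[...,0]<25)&(hsv[...,1]>90)).astype(np.uint8); m[:, :200]=0;m[:,400:]=0;m[:145]=0;m[235:]=0
n,l,st,c=cv2.connectedComponentsWithStats(m)
for i in range(1,n):
    if st[i,4]<40: continue
    v,u=np.nonzero(l==i)
    k=max(cv2.findContours((l==i).astype(np.uint8),0,1)[0],key=cv2.contourArea)
    W=plane('top',k[:,0,0],k[:,0,1],.004)[:,:2]
    r=cv2.minAreaRect((W*1000).astype(np.float32))
    C=plane('top',u,v,.004)[:,:2].mean(0)
    print(c[i].round(1),st[i,4],C.round(4),np.round(r[0],1),np.round(r[1],1),round(r[2],1))
v,u=np.mgrid[190:245,270:320]
W=world('top',u,v,d[190:245,270:320]).reshape(-1,3)
print('vial etc')
for lo,hi in((.002,.010),(.02,.033),(.044,.058),(.07,.085),(.09,.13)):
    q=W[(W[:,2]>lo)&(W[:,2]<hi)]
    if len(q)>3:
        r=cv2.minAreaRect((q[:,:2]*1000).astype(np.float32));print(lo,len(q),np.median(q[:,2]).round(4),q[:,:2].mean(0).round(4),np.round(r[0],1),np.round(r[1],1),round(r[2],1))
v,u=np.mgrid[160:195,375:405];W=world('top',u,v,d[160:195,375:405]).reshape(-1,3);q=W[W[:,2]>.05];print('vial',len(q),q.mean(0).round(4))
# tall obstacles near: height map of objects in reach
v,u=np.mgrid[0:300,140:460];W=world('top',u,v,d[0:300,140:460]).reshape(-1,3)
print('table z',np.median(W[np.abs(W[:,2])<.02][:,2]))
E
```

```text
[327.9 163.3] 471 [0.6077 0.0968] [608.1  97. ] [91.2 47.6] 6.6
[210.6 155.4] 88 [0.6356 0.4478] [635.6 447.9] [17.1 63.8] 6.9
[267.5 170.9] 544 [0.5861 0.2771] [586.3 277.2] [71.  70.2] 8.1
[353.5 210.5] 306 [0.4641 0.0247] [464.1  24.7] [55.7 56.3] 88.5
[290.8 214.6] 52 [0.4539 0.2082] [454.3 208.9] [20.4 20.7] 89.8
[227.6 220.9] 118 [0.4376 0.3913] [437.4 391.7] [35.2 31.9] 1.5
vial etc
0.002 874 0.0033 [0.4487 0.1968] [448.1 197.9] [144.3 159.2] 89.2
0.02 73 0.0287 [0.4258 0.2027] [438.8 197.6] [76. 43.] 2.5
0.044 195 0.0526 [0.4336 0.1994] [439.8 203.3] [56.2 55.8] 5.8
0.07 139 0.0788 [0.4402 0.2054] [441.  204.9] [41.2 40.7] 0.0
0.09 63 0.1061 [0.4382 0.204 ] [439.7 204.4] [21.9 20.7] 45.6
vial 77 [ 0.5455 -0.0627  0.1032]
table z 0.0014204989010788704
```

The crops confirm the layout. On the stack, the brass top is at about (.440,.204), with the disc, plate and coupon below it, and the coupon's long axis lies roughly along x. All measured sizes match the description. I'm moving towards the stack.

Call:
arm_command --series '[[[0, 0, 0, -0.5, -3.4, -3.0, 1], [0, 0, 0, -0.5, -3.4, -3.0, 1], [0, 0, 0, -0.5, -3.4, -3.0, 1], [0, 0, 0, 0, -3.4, -3.0, 1], [0, 0, 0, 0, -3.4, -3.0, 1], [0, 0, 0, 0, -3.4, -3.0, 1], [0, 0, 0, 0, -3.4, -3.0, 1], [0, 0, 0, 0, -3.4, -3.0, 1], [0, 0, 0, 0, -3.4, -3.0, 1], [0, 0, 0, 0, -3.4, -3.0, 1]]]' --newtons 40

```text
time: 1.1
tool_pos: [0.3848, -0.2235, 0.2309]
tcp_rot: [2.075, 0.299, -2.08]
wrist_force: [0.9, -0.6, -0.6]
width: 0.998
```

```bash
cat > go.py <<'E'
import sys
from h import *
# usage: go.py x y z [yaw_y_deg]: remaining tool-frame shift (cm) and turn
s=bot.read_state();M=R.from_rotvec(s['tcp_rot']).as_matrix();p=np.array(s['tool_pos'])
a=[float(x) for x in sys.argv[1:]]
yaw=np.degrees(np.arctan2(M[1,1],M[0,1]))
print('t',round(s['time'],2),'pos',p.round(4),'yaw',round(yaw,2),'w',round(s['width'],3),'F',np.round(s['wrist_force'],1),'q',np.round(s['q'],2),'down',M[:,0].round(3))
if len(a)>2:
    d=M.T@(np.array(a[:3])-p)*100; print('shift',d.round(2),'norm',np.linalg.norm(d).round(2))
    y=np.radians(a[3] if len(a)>3 else yaw)
    T=np.array([[0,np.cos(y),0],[0,np.sin(y),0],[-1,0,0]]);T[:,2]=np.cross(T[:,0],T[:,1])
    print('turn',R.from_matrix(M.T@T).as_rotvec().round(4))
E
python3 go.py .44 .2044 .21
```

```text
t 1.1 pos [ 0.3848 -0.2235  0.2309] yaw -74.17 w 0.998 F [ 0.9 -0.6 -0.6] q [-0.59 -0.18  2.05  0.01  1.28  0.71] down [-0.004  0.009 -1.   ]
shift [  2.45 -39.64 -16.99] norm 43.19
turn [0.     0.0011 0.0097]
```

Call:
arm_command --series '[[[0, 0, 0, 0.1, -4.0, -1.8, 1], [0, 0, 0, 0.1, -4.0, -1.8, 1], [0, 0, 0, 0.1, -4.0, -1.8, 1], [0, 0, 0, 0.1, -4.0, -1.8, 1], [0, 0, 0, 0.1, -4.0, -1.8, 1], [0, 0, 0, 0.1, -4.0, -1.8, 1], [0, 0, 0, 0.1, -4.0, -1.8, 1], [0, 0, 0, 0.1, -4.0, -1.8, 1], [0, 0, 0, 0.1, -4.0, -1.8, 1], [0, 0, 0, 0, 0, 0, 1]]]'

```text
time: 2.1
tool_pos: [0.4404, 0.1883, 0.2228]
tcp_rot: [2.073, 0.306, -2.077]
wrist_force: [0.2, -1.0, 0.5]
width: 0.995
```

```bash
python3 go.py .4397 .2044 .18 -74
```

```text
t 2.1 pos [0.4404 0.1883 0.2228] yaw -73.85 w 0.995 F [ 0.2 -1.   0.5] q [ 0.34 -0.12  2.01  0.01  1.25  1.63] down [-0.003  0.011 -1.   ]
shift [ 4.3  -1.52 -0.38] norm 4.58
turn [ 0.0026 -0.0001  0.011 ]
```

Call:
arm_command --series '[[[0, 0, 0.011, 1.5, -0.8, -0.2, 0.7], [0, 0, 0, 1.5, -0.7, -0.2, 0.7], [0, 0, 0, 1.3, 0, 0, 0.7], [0, 0, 0, 0, 0, 0, 0.7], [0, 0, 0, 0, 0, 0, 0.7]]]'

```text
time: 2.6
tool_pos: [0.4385, 0.2035, 0.177]
tcp_rot: [2.064, 0.294, -2.07]
wrist_force: [0.1, -0.5, 0.7]
width: 0.698
```

```bash
python3 go.py .4397 .2044 .106 -74; python3 - <<'E'
from h import *
p,d=grab('scene','s1'); cv2.imwrite('pics/s1c.png',cv2.resize(p[120:240,220:380],None,fx=5,fy=5,interpolation=cv2.INTER_CUBIC))
E
```

```text
t 2.6 pos [0.4385 0.2035 0.177 ] yaw -73.62 w 0.698 F [ 0.1 -0.5  0.7] q [ 0.38 -0.07  2.05 -0.    1.16  1.67] down [-0.002 -0.003 -1.   ]
shift [ 7.1  -0.07 -0.16] norm 7.11
turn [ 0.0066  0.0033 -0.0025]
```

View pics/s1c.png

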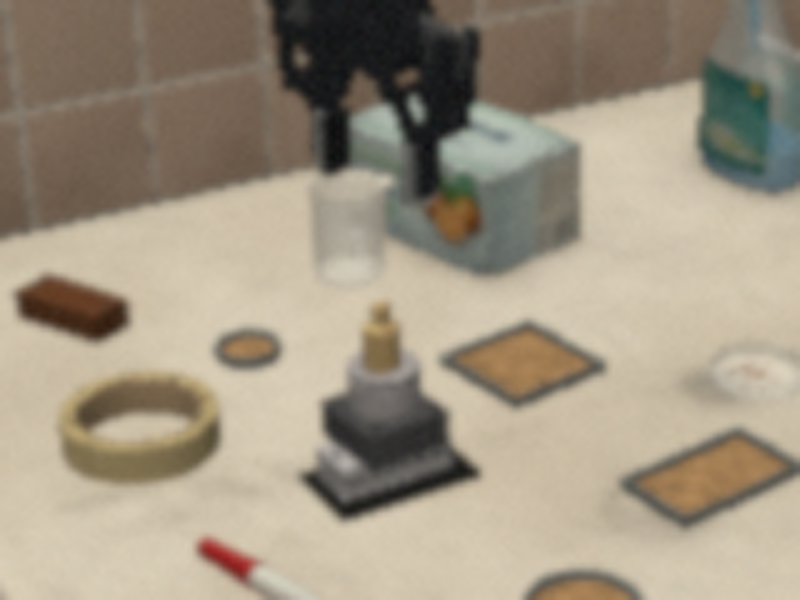

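The scene view shows the jaws directly above the knob, at about crop pixel (380,310), with nothing in the way. I'm descending to the brass body.

Call:
arm_command --series '[[[0, 0, 0, 2.5, 0, -0.1, 0.7], [0, 0, 0, 2.5, -0.1, -0.1, 0.7], [0, 0, 0, 1.5, 0, 0, 0.7], [0, 0, 0, 0.5, 0, 0, 0.7], [0, 0, 0, 0, 0, 0, 0.7]]]'

```text
time: 3.15
tool_pos: [0.4445, 0.2032, 0.1103]
tcp_rot: [2.077, 0.292, -2.064]
wrist_force: [0.2, -0.5, -0.2]
width: 0.704
```

```bash
python3 go.py .4397 .2044 .106 -74
```

```text
t 3.15 pos [0.4445 0.2032 0.1103] yaw -73.89 w 0.704 F [ 0.2 -0.5 -0.2] q [ 0.38  0.01  2.11 -0.    1.02  1.67] down [ 0.006 -0.    -1.   ]
shift [ 0.43 -0.25  0.43] norm 0.66
turn [ 0.002  -0.006  -0.0022]
```

Call:
arm_command --series '[[[0, -0.006, 0, 0.4, -0.2, 0.5, 0.7], [0, 0, 0, 0, 0, 0, 0.7]]]'

```text
time: 3.35
tool_pos: [0.4402, 0.2038, 0.1079]
tcp_rot: [2.073, 0.29, -2.068]
wrist_force: [0.0, 0.0, -0.7]
width: 0.701
```

```bash
python3 go.py .4397 .2044 .106 -74
```

```text
t 3.35 pos [0.4402 0.2038 0.1079] yaw -73.95 w 0.701 F [ 0.   0.  -0.7] q [ 0.38  0.01  2.12 -0.    1.01  1.68] down [ 0.003 -0.001 -1.   ]
shift [ 0.19 -0.08  0.03] norm 0.21
turn [ 0.0009 -0.0023 -0.0018]
```

Call:
arm_command --series '[[[0, 0, 0, 0.2, -0.1, 0, 0.6], [0, 0, 0, 0, 0, 0, 0.4], [0, 0, 0, 0, 0, 0, 0.15], [0, 0, 0, 0, 0, 0, 0.1], [0, 0, 0, 0, 0, 0, 0.1], [0, 0, 0, 0, 0, 0, 0.1], [0, 0, 0, 0, 0, 0, 0.1]]]' --newtons 30

```text
time: 4.05
tool_pos: [0.4419, 0.2057, 0.1087]
tcp_rot: [2.079, 0.292, -2.063]
wrist_force: [0.1, -1.0, 0.5]
width: 0.103
```

```bash
python3 go.py .4397 .2044 .106 -74
```

```text
t 4.05 pos [0.4419 0.2057 0.1087] yaw -73.91 w 0.103 F [ 0.1 -1.   0.5] q [ 0.39  0.01  2.12 -0.    1.01  1.68] down [ 0.008  0.001 -1.   ]
shift [0.27 0.07 0.25] norm 0.37
turn [ 0.0016 -0.0076 -0.0016]
```

```bash
python3 - <<'E'
from h import *
p,d=grab('scene','s2'); cv2.imwrite('pics/s2c.png',cv2.resize(p[140:240,240:340],None,fx=6,fy=6,interpolation=cv2.INTER_CUBIC))
f=np.load('top0.npz');v,u=np.mgrid[200:230,275:310];W=world('top',u,v,f['d'][200:230,275:310]).reshape(-1,3)
q=W[W[:,2]>.085];print(np.sort(q[:,2]).round(3).tolist())
E
```

```text
[0.095, 0.096, 0.097, 0.098, 0.098, 0.102, 0.102, 0.102, 0.103, 0.103, 0.103, 0.103, 0.104, 0.104, 0.104, 0.104, 0.104, 0.105, 0.105, 0.105, 0.105, 0.105, 0.105, 0.105, 0.106, 0.106, 0.106, 0.106, 0.106, 0.106, 0.106, 0.106, 0.107, 0.107, 0.107, 0.107, 0.107, 0.107, 0.107, 0.108, 0.108, 0.11, 0.114, 0.115, 0.115, 0.117, 0.117, 0.117, 0.118, 0.118, 0.118, 0.119, 0.119, 0.12, 0.121, 0.121, 0.121, 0.121, 0.121, 0.121, 0.122, 0.122, 0.123, 1.067, 1.067, 1.067, 1.067, 1.067]
```

View pics/s2c.png

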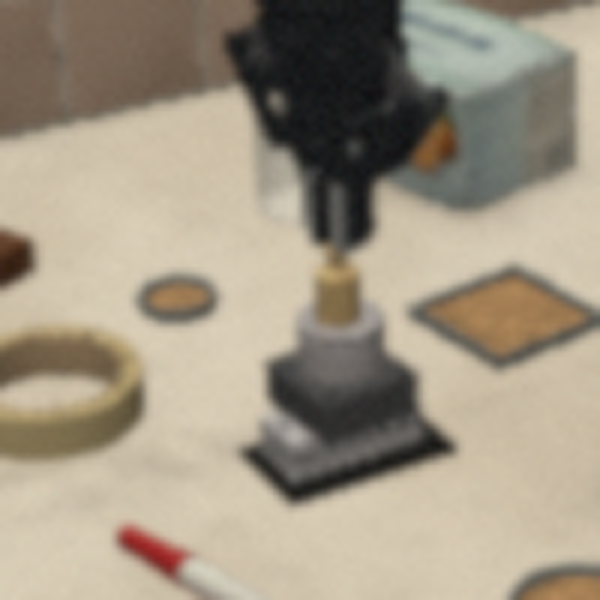

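The picture shows the closed tips at about crop pixel (340,245), around 20 px above the brass body. That is higher than the readout implies, so I'm measuring the tip height from depth.

```bash
python3 - <<'E'
from h import *
f=np.load('s2.npz');p,d=f['p'],f['d']
for v in range(160,200,2):
    u=np.arange(288,306,3);W=world('scene',u,np.full(len(u),v),d[v,u])
    print(v,[tuple(w.round(3)) for w in W],p[v,u].sum(1).tolist())
E
```

```text
160 [(np.float64(0.425), np.float64(0.214), np.float64(0.182)), (np.float64(0.431), np.float64(0.207), np.float64(0.183)), (np.float64(0.432), np.float64(0.191), np.float64(0.188)), (np.float64(0.439), np.float64(0.188), np.float64(0.188)), (np.float64(0.451), np.float64(0.192), np.float64(0.184)), (np.float64(0.445), np.float64(0.164), np.float64(0.196))] [71, 81, 78, 97, 91, 70]
162 [(np.float64(0.427), np.float64(0.219), np.float64(0.173)), (np.float64(0.432), np.float64(0.209), np.float64(0.176)), (np.float64(0.431), np.float64(0.19), np.float64(0.183)), (np.float64(0.438), np.float64(0.185), np.float64(0.184)), (np.float64(0.455), np.float64(0.199), np.float64(0.174)), (np.float64(0.445), np.float64(0.165), np.float64(0.189))] [78, 80, 76, 81, 76, 73]
164 [(np.float64(0.426), np.float64(0.218), np.float64(0.167)), (np.float64(0.432), np.float64(0.21), np.float64(0.169)), (np.float64(0.434), np.float64(0.196), np.float64(0.174)), (np.float64(0.436), np.float64(0.182), np.float64(0.179)), (np.float64(0.455), np.float64(0.199), np.float64(0.168)), (np.float64(0.444), np.float64(0.1
[... 5941 characters left out ...]
.424), np.float64(0.203), np.float64(0.072)), (np.float64(0.427), np.float64(0.19), np.float64(0.077)), (np.float64(-0.016), np.float64(-0.66), np.float64(0.615)), (np.float64(0.446), np.float64(0.188), np.float64(0.072)), (np.float64(0.456), np.float64(0.189), np.float64(0.069))] [566, 344, 377, 378, 343, 330]
198 [(np.float64(0.428), np.float64(0.23), np.float64(0.051)), (np.float64(0.423), np.float64(0.202), np.float64(0.066)), (np.float64(0.429), np.float64(0.194), np.float64(0.068)), (np.float64(0.434), np.float64(0.186), np.float64(0.07)), (np.float64(0.444), np.float64(0.185), np.float64(0.068)), (np.float64(0.456), np.float64(0.189), np.float64(0.062))] [447, 308, 329, 335, 304, 290]
```

```bash
python3 go.py .4397 .2044 .106 -74; python3 - <<'E'
from h import *
for f in ('s1','s2'):
    g=np.load(f+'.npz');p,d=g['p'],g['d']
    v,u=np.mgrid[100:200,240:340];W=world('scene',u,v,d[100:200,240:340]);k=(W[...,0]>.38)&(W[...,0]<.5)&(W[...,1]>.12)&(W[...,1]<.28)&(p[100:200,240:340].sum(-1)<200)&(W[...,2]>.085)
    print(f,np.percentile(W[k][:,2],[0,1,5,50,100]).round(3))
p,d=grab('top','t2');v,u=np.mgrid[170:240,260:330];W=world('top',u,v,d[170:240,260:330]);k=W[...,2]>.13
print(np.percentile(W[k][:,2],[1,20,50,99]).round(3))
cv2.imwrite('pics/t2c.png',cv2.resize(p[150:260,220:370],None,fx=5,fy=5))
E
```

```text
t 4.1 pos [0.4419 0.2057 0.1087] yaw -73.91 w 0.102 F [ 0.2 -0.2  0.2] q [ 0.39  0.01  2.12 -0.    1.01  1.68] down [ 0.008  0.001 -1.   ]
shift [0.26 0.07 0.25] norm 0.37
turn [ 0.0016 -0.0076 -0.0016]
s1 [0.194 0.2   0.216 0.288 0.36 ]
s2 [0.122 0.133 0.161 0.253 0.359]
[0.198 0.479 0.502 0.545]
```

View pics/t2c.png

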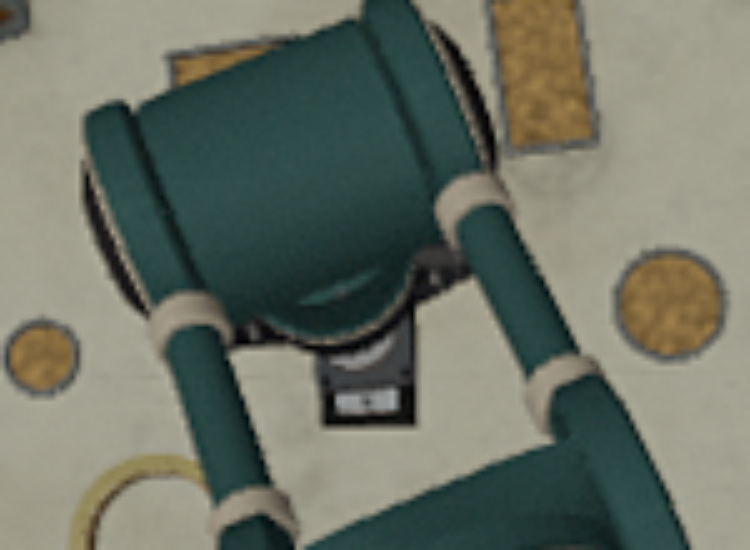

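The tips measure z≈.119 against a TCP reading of .109. The stated overhang would put them at .087, so in height they sit about 30 mm higher than the readout implies. x and y agree. The jaws closed above the knob and touched nothing. I'm opening, lowering about 2 cm and measuring again.

Call:
arm_command --series '[[[0, 0, 0, 0, 0, 0, 0.6], [0, 0, 0, 0, 0, 0, 0.6], [0, 0, 0, 0, 0, 0, 0.6], [0, -0.007, 0, 1.2, 0, 0.2, 0.6], [0, 0, 0, 1.0, 0, 0, 0.6], [0, 0, 0, 0, 0, 0, 0.6], [0, 0, 0, 0, 0, 0, 0.6]]]'

```text
time: 4.85
tool_pos: [0.4389, 0.2048, 0.0835]
tcp_rot: [2.068, 0.291, -2.072]
wrist_force: [-0.1, 0.4, -0.1]
width: 0.604
```

```bash
python3 go.py .4397 .2044 .075 -74; python3 - <<'E'
from h import *
p,d=grab('scene','s3'); cv2.imwrite('pics/s3c.png',cv2.resize(p[140:240,240:340],None,fx=6,fy=6,interpolation=cv2.INTER_CUBIC))
E
```

```text
t 4.85 pos [0.4389 0.2048 0.0835] yaw -73.92 w 0.604 F [-0.1  0.4 -0.1] q [ 0.39  0.04  2.14 -0.    0.97  1.68] down [-0.002 -0.002 -1.   ]
shift [ 0.85  0.06 -0.07] norm 0.85
turn [ 0.0015  0.0022 -0.0016]
```

View pics/s3c.png

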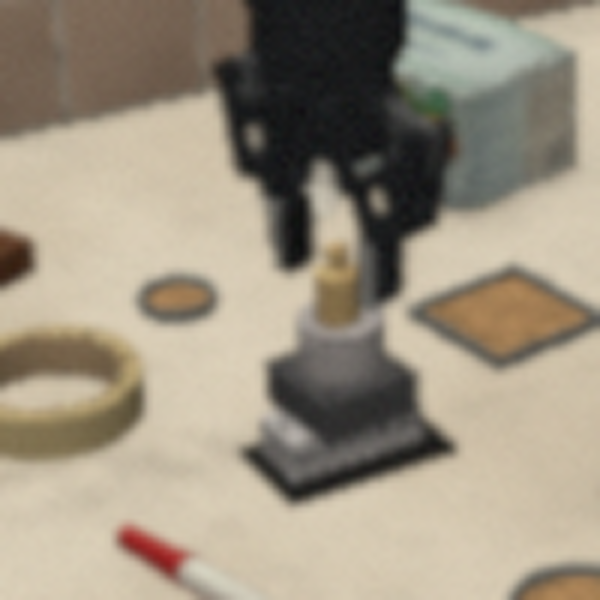

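```bash
python3 - <<'E'
from h import *
for z in (.09,.095,.1,.105): print(z,plane('scene',304.2,190.,z).round(3),plane('scene',288.3,184.5,z).round(3))
d=np.load('s3.npz')['d']
for u,v in((304,188),(303,187),(288,182),(289,181)):print(world('scene',u,v,d[v,u]).round(3))
E
```

```text
0.09 [0.459 0.185 0.09 ] [0.435 0.239 0.09 ]
0.095 [0.454 0.177 0.095] [0.431 0.231 0.095]
0.1 [0.45  0.169 0.1  ] [0.427 0.222 0.1  ]
0.105 [0.445 0.161 0.105] [0.422 0.214 0.105]
[0.448 0.167 0.108]
[0.446 0.17  0.11 ]
[0.43  0.229 0.104]
[0.434 0.232 0.105]
```

The jaws straddle the brass at crop (335,280), with near and far tips at z≈.097 for a TCP of .0835 and midpoint (.441,.203), so the centring is good. I'm lowering 0.7 cm and closing.

Call:
arm_command --series '[[[0, 0, 0, 0.7, 0, 0, 0.6], [0, 0, 0, 0, 0, 0, 0.6], [0, 0, 0, 0, 0, 0, 0.4], [0, 0, 0, 0, 0, 0, 0.2], [0, 0, 0, 0, 0, 0, 0.1], [0, 0, 0, 0, 0, 0, 0.1], [0, 0, 0, 0, 0, 0, 0.1]]]' --newtons 30

```text
time: 5.6
tool_pos: [0.439, 0.2049, 0.0762]
tcp_rot: [2.069, 0.291, -2.072]
wrist_force: [0.1, -0.3, -1.6]
width: 0.242
```

```bash
python3 go.py .4397 .2044 .075 -74; python3 - <<'E'
from h import *
p,d=grab('scene','s4'); cv2.imwrite('pics/s4c.png',cv2.resize(p[140:240,240:340],None,fx=6,fy=6,interpolation=cv2.INTER_CUBIC))
E
```

```text
t 5.6 pos [0.439  0.2049 0.0762] yaw -73.91 w 0.242 F [ 0.1 -0.3 -1.6] q [ 0.39  0.05  2.14 -0.    0.95  1.68] down [-0.001 -0.002 -1.   ]
shift [ 0.12  0.07 -0.05] norm 0.15
turn [ 0.0015  0.0016 -0.0015]
```

View pics/s4c.png

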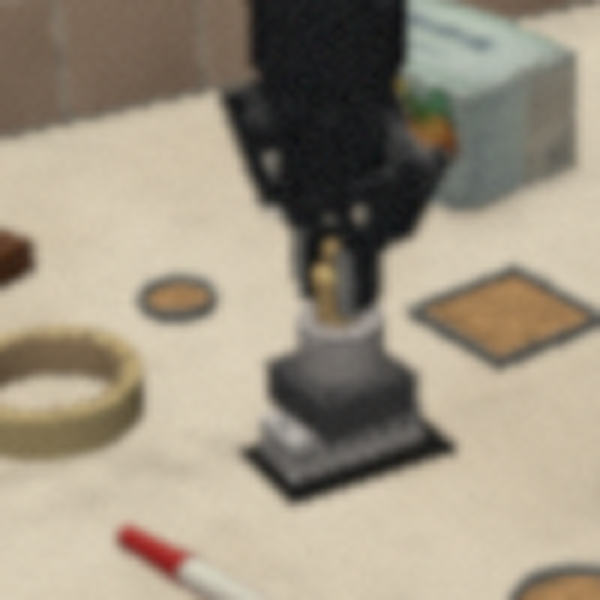

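The width is 0.242, about 21 mm, and the brass body is between the pads with the tips just above the disc. I'm lifting and carrying it to the small tray at (.4375,.3915).

Call:
arm_command --series '[[[0, 0, 0, -1.0, 0, 0, 0.1], [0, 0, 0, -2.0, 0, 0, 0.1], [0, 0, 0, -2.0, 0, 0, 0.1], [0, 0, 0, 0, -3.0, -0.8, 0.1], [0, 0, 0, 0, -3.6, -1.0, 0.1], [0, 0, 0, 0, -3.6, -1.0, 0.1], [0, 0, 0, 0, -3.6, -1.0, 0.1], [0, 0, 0, 0, -2.6, -1.0, 0.1], [0, 0, 0, 0, 0, 0, 0.1], [0, 0, 0, 0, 0, 0, 0.1]]]'

```text
time: 6.65
tool_pos: [0.4411, 0.3826, 0.1347]
tcp_rot: [2.076, 0.291, -2.069]
wrist_force: [0.0, -0.2, -0.7]
width: 0.243
```

```bash
python3 go.py .4375 .3915 .04 -74
```

```text
t 6.65 pos [0.4411 0.3826 0.1347] yaw -74.05 w 0.243 F [ 0.  -0.2 -0.7] q [ 0.67  0.16  1.9  -0.    1.08  1.97] down [ 0.003  0.001 -1.   ]
shift [ 9.47 -0.95  0.13] norm 9.52
turn [-0.0009 -0.0031  0.0002]
```

Call:
arm_command --series '[[[0, -0.003, 0, 3.0, -0.9, 0.2, 0.1], [0, 0, 0, 3.0, 0, 0.2, 0.1], [0, 0, 0, 2.5, 0, 0.2, 0.1], [0, 0, 0, 0, 0, 0, 0.1], [0, 0, 0, 0, 0, 0, 0.1]]]'

```text
time: 7.15
tool_pos: [0.4348, 0.3867, 0.0514]
tcp_rot: [2.078, 0.288, -2.071]
wrist_force: [0.2, 0.0, -1.3]
width: 0.247
```

```bash
python3 go.py .4375 .3915 .002 -74; python3 - <<'E'
from h import *
p,d=grab('scene','s5'); cv2.imwrite('pics/s5c.png',cv2.resize(p[130:230,220:320],None,fx=6,fy=6,interpolation=cv2.INTER_CUBIC))
p,d=grab('top','t5'); cv2.imwrite('pics/t5c.png',cv2.resize(p[140:240,190:340],None,fx=5,fy=5,interpolation=cv2.INTER_CUBIC))
E
```

```text
t 7.15 pos [0.4348 0.3867 0.0514] yaw -74.22 w 0.247 F [ 0.2  0.  -1.3] q [ 0.68  0.25  1.96 -0.    0.93  1.98] down [ 0.003  0.001 -1.   ]
shift [ 4.94 -0.39 -0.37] norm 4.97
turn [-0.0039 -0.0037  0.0004]
```

View pics/s5c.png

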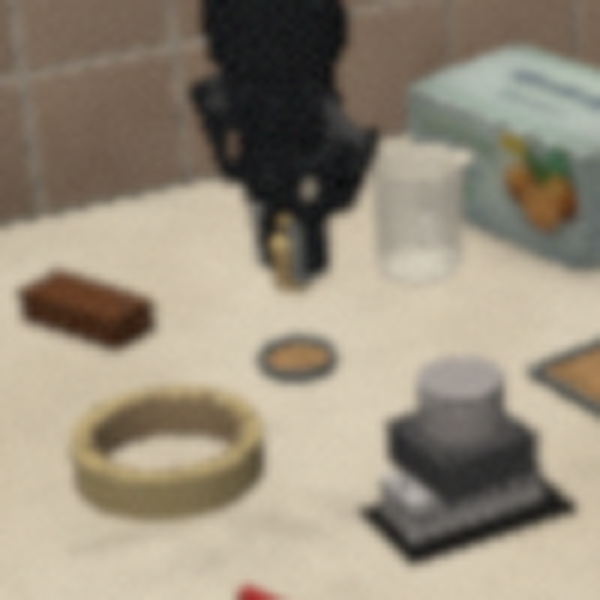

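View pics/t5c.png

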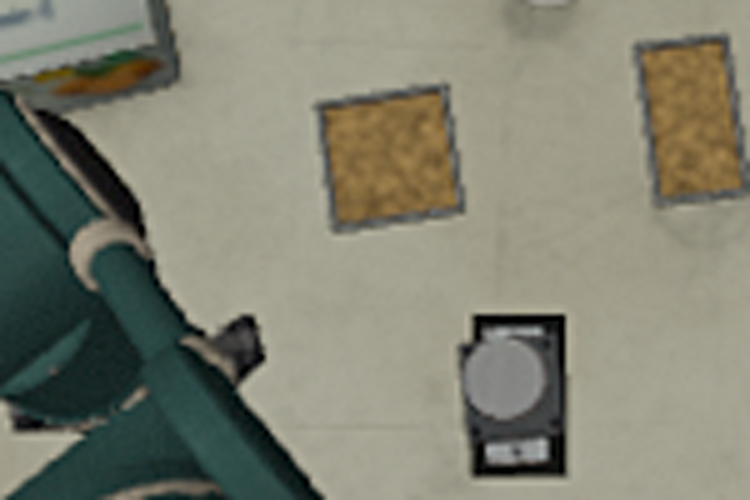

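The brass hangs upright, with its bottom at crop (290,288) above the tray at (298,357). The stack is undisturbed. I'm lowering further with corrections.

Call:
arm_command --series '[[[0, -0.003, 0, 2.0, -0.5, -0.4, 0.1], [0, 0, 0, 1.5, 0, 0, 0.1], [0, 0, 0, 0, 0, 0, 0.1], [0, 0, 0, 0, 0, 0, 0.1]]]'

```text
time: 7.65
tool_pos: [0.442, 0.3952, 0.0223]
tcp_rot: [2.088, 0.293, -2.067]
wrist_force: [-0.4, 0.7, -1.5]
width: 0.249
```

```bash
python3 go.py .4375 .3915 .002 -74; python3 - <<'E'
from h import *
print(plane('scene',268.3,178.,.053))
p,d=grab('scene','s6'); cv2.imwrite('pics/s6c.png',cv2.resize(p[155:215,240:300],None,fx=9,fy=9,interpolation=cv2.INTER_CUBIC))
E
```

```text
t 7.65 pos [0.442  0.3952 0.0223] yaw -74.29 w 0.249 F [-0.4  0.7 -1.5] q [ 0.69  0.3   1.96 -0.    0.87  1.98] down [ 0.009  0.007 -1.   ]
shift [2.02 0.25 0.56] norm 2.11
turn [-0.005  -0.0108  0.0046]
[0.43260784 0.37804007 0.053     ]
```

View pics/s6c.png

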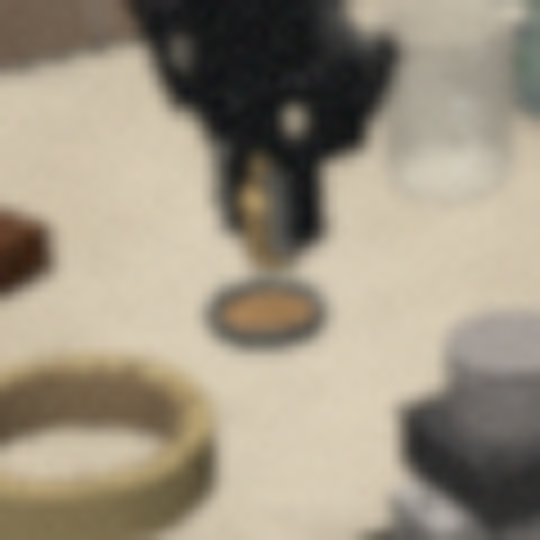

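Call:
arm_command --series '[[[-0.005, -0.01, 0.005, 0.5, 0.2, 0.5, 0.1], [0, 0, 0, 0, 0, 0, 0.1], [0, 0, 0, 0, 0, 0, 0.1]]]'

```text
time: 8.0
tool_pos: [0.438, 0.3921, 0.0186]
tcp_rot: [2.074, 0.292, -2.07]
wrist_force: [-0.3, 0.2, -0.8]
width: 0.246
```

```bash
python3 go.py .4375 .3915 .002 -74; python3 - <<'E'
from h import *
print(np.round(bot.read_state()['joint_vel'],3))
E
```

```text
t 8.0 pos [0.438  0.3921 0.0186] yaw -73.97 w 0.246 F [-0.3  0.2 -0.8] q [ 0.69  0.3   1.96 -0.    0.87  1.98] down [ 0.002  0.    -1.   ]
shift [1.66 0.04 0.07] norm 1.66
turn [ 0.0005 -0.002  -0.    ]
[ 0.    -0.     0.008  0.     0.01  -0.003]
```

Well aligned. I'm doing the final lowering slowly and watching the force.

Call:
arm_command --series '[[[0, -0.002, 0, 0.5, 0, 0, 0.1], [0, 0, 0, 0.5, 0, 0, 0.1], [0, 0, 0, 0.3, 0, 0, 0.1], [0, 0, 0, 0, 0, 0, 0.1], [0, 0, 0, 0, 0, 0, 0.1]]]'

```text
time: 8.5
tool_pos: [0.438, 0.3921, 0.0045]
tcp_rot: [2.071, 0.292, -2.072]
wrist_force: [-0.3, 0.0, -1.5]
width: 0.246
```

```bash
python3 go.py .4375 .3915 .002 -74; python3 - <<'E'
from h import *
p,d=grab('scene','s7'); cv2.imwrite('pics/s7c.png',cv2.resize(p[155:215,240:300],None,fx=9,fy=9,interpolation=cv2.INTER_CUBIC))
E
```

```text
t 8.5 pos [0.438  0.3921 0.0045] yaw -73.97 w 0.246 F [-0.3  0.  -1.5] q [0.69 0.33 1.97 0.   0.85 1.98] down [-0. -0. -1.]
shift [0.25 0.05 0.06] norm 0.26
turn [ 0.0006  0.0003 -0.0001]
```

View pics/s7c.png

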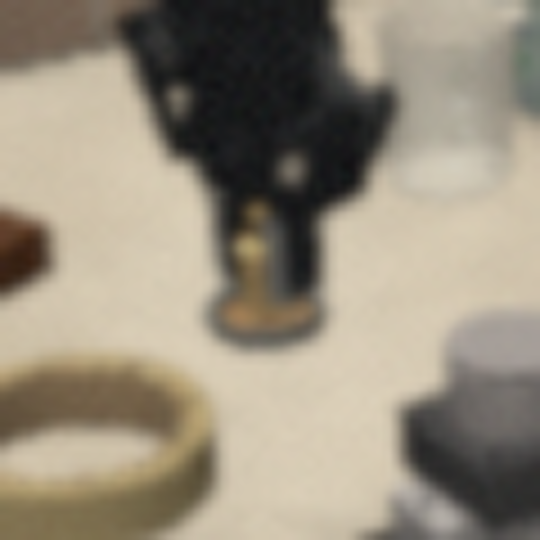

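Call:
arm_command --series '[[[0, 0, 0, 0.2, 0, 0, 0.1], [0, 0, 0, 0, 0, 0, 0.1], [0, 0, 0, 0, 0, 0, 0.1]]]'

```text
time: 8.85
tool_pos: [0.4381, 0.3922, 0.0025]
tcp_rot: [2.072, 0.292, -2.071]
wrist_force: [0.6, -0.5, -0.9]
width: 0.245
```

```bash
python3 go.py .4375 .3915 .002 -74
```

```text
t 8.85 pos [0.4381 0.3922 0.0025] yaw -73.97 w 0.245 F [ 0.6 -0.5 -0.9] q [0.69 0.33 1.97 0.   0.84 1.98] down [ 0.  0. -1.]
shift [0.05 0.06 0.08] norm 0.11
turn [ 0.0006 -0.0001  0.0001]
```

Call:
arm_command --series '[[[0, 0, 0, 0.1, 0, 0, 0.1], [0, 0, 0, 0.1, 0, 0, 0.1], [0, 0, 0, 0, 0, 0, 0.1], [0, 0, 0, 0, 0, 0, 0.1]]]'

```text
time: 9.25
tool_pos: [0.4386, 0.3926, 0.0014]
tcp_rot: [2.073, 0.293, -2.071]
wrist_force: [0.3, 1.4, -0.7]
width: 0.245
```

```bash
python3 go.py .4375 .3915 .002 -74
```

```text
t 9.25 pos [0.4386 0.3926 0.0014] yaw -73.96 w 0.245 F [ 0.3  1.4 -0.7] q [ 0.69  0.33  1.97 -0.    0.84  1.98] down [ 0.001  0.001 -1.   ]
shift [-0.06  0.08  0.14] norm 0.17
turn [ 0.0007 -0.0011  0.0005]
```

Call:
arm_command --series '[[[0, 0, 0, 0.15, 0, 0, 0.1], [0, 0, 0, 0.1, 0, 0, 0.1], [0, 0, 0, 0, 0, 0, 0.1]]]'

```text
time: 9.55
tool_pos: [0.439, 0.3929, 0.0015]
tcp_rot: [2.073, 0.293, -2.07]
wrist_force: [0.9, -0.2, -1.7]
width: 0.25
```

```bash
python3 go.py .4375 .3915 .002 -74; python3 - <<'E'
from h import *
p,d=grab('scene','s8'); cv2.imwrite('pics/s8c.png',cv2.resize(p[155:215,240:300],None,fx=9,fy=9,interpolation=cv2.INTER_CUBIC))
E
```

```text
t 9.55 pos [0.439  0.3929 0.0015] yaw -73.96 w 0.25 F [ 0.9 -0.2 -1.7] q [ 0.69  0.33  1.97 -0.    0.84  1.98] down [ 0.001  0.001 -1.   ]
shift [-0.05  0.09  0.18] norm 0.21
turn [ 0.0007 -0.0013  0.0004]
```

View pics/s8c.png

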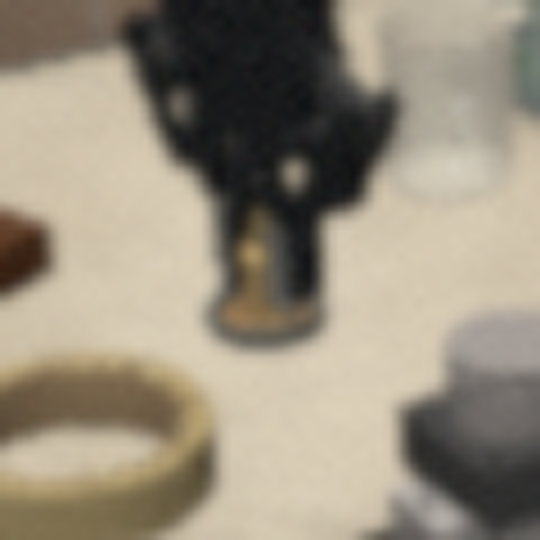

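Descent stopped at .0014 and the brass stands inside the tray at crop (258,300), so it is resting on the floor. I'm releasing, rising, and starting back to the stack.

Call:
arm_command --series '[[[0, 0, 0, 0, 0, 0, 0.35], [0, 0, 0, 0, 0, 0, 0.5], [0, 0, 0, 0, 0, 0, 0.6], [0, 0, 0, -1.5, 0, 0, 0.6], [0, 0, 0, -3.5, 0, 0, 0.7], [0, 0, 0, -4.0, 0, 0, 0.9], [0, 0, 0, -4.0, 0, 0, 1], [0, 0, 0, 0, 3.5, 1.0, 1], [0, 0, 0, 0, 4.0, 1.0, 1], [0, 0, 0, 0, 4.0, 1.0, 1]]]'

```text
time: 10.6
tool_pos: [0.4444, 0.2767, 0.1438]
tcp_rot: [2.079, 0.304, -2.059]
wrist_force: [0.5, -0.3, -0.6]
width: 1.004
```

```bash
python3 go.py .441 .205 .1 -74; python3 - <<'E'
from h import *
p,d=grab('scene','s9'); cv2.imwrite('pics/s9c.png',cv2.resize(p[130:230,220:340],None,fx=6,fy=6,interpolation=cv2.INTER_CUBIC))
p,d=grab('top','t9'); cv2.imwrite('pics/t9c.png',cv2.resize(p[140:240,190:340],None,fx=5,fy=5,interpolation=cv2.INTER_CUBIC))
v,u=np.mgrid[205:235,215:240];W=world('top',u,v,d[205:235,215:240]).reshape(-1,3);q=W[(W[:,2]>.015)&(W[:,2]<.06)];print('brass',len(q),q.mean(0).round(4),np.percentile(q[:,2],[10,50,95]).round(3),((q[:,:2].max(0)+q[:,:2].min(0))/2).round(4))
v,u=np.mgrid[190:245,270:320]
W=world('top',u,v,d[190:245,270:320]).reshape(-1,3)
q=W[(W[:,2]>.07)&(W[:,2]<.088)];print('disc',len(q),q.mean(0).round(4),((q[:,:2].max(0)+q[:,:2].min(0))/2).round(4),np.ptp(q[:,:2],axis=0))
E
```

```text
t 10.6 pos [0.4444 0.2767 0.1438] yaw -73.56 w 1.004 F [ 0.5 -0.3 -0.6] q [0.51 0.03 2.02 0.   1.08 1.79] down [ 0.009  0.006 -1.   ]
shift [4.33 6.79 2.39] norm 8.41
turn [ 0.0077 -0.0101  0.0031]
brass 30 [0.4381 0.3881 0.0331] [0.028 0.031 0.044] [0.4386 0.3874]
disc 14 [0.4349 0.2226 0.0796] [0.4356 0.2224] [0.01905285 0.00563857]
```

View pics/s9c.png

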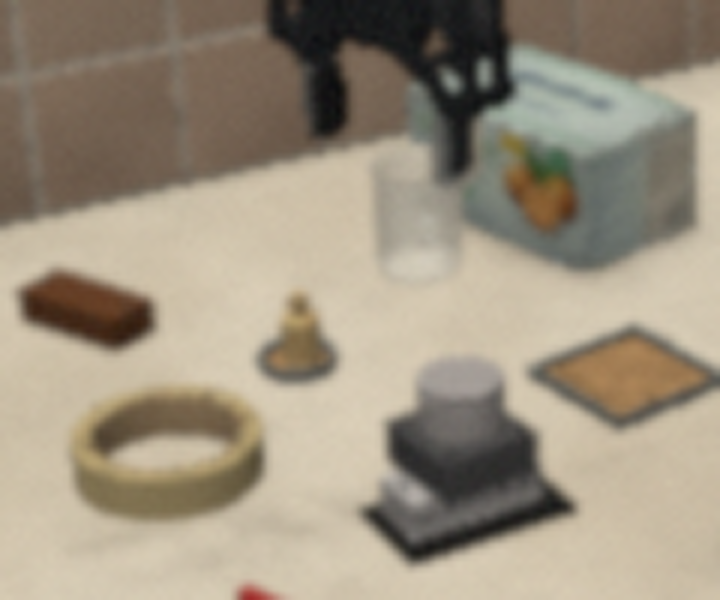

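View pics/t9c.png

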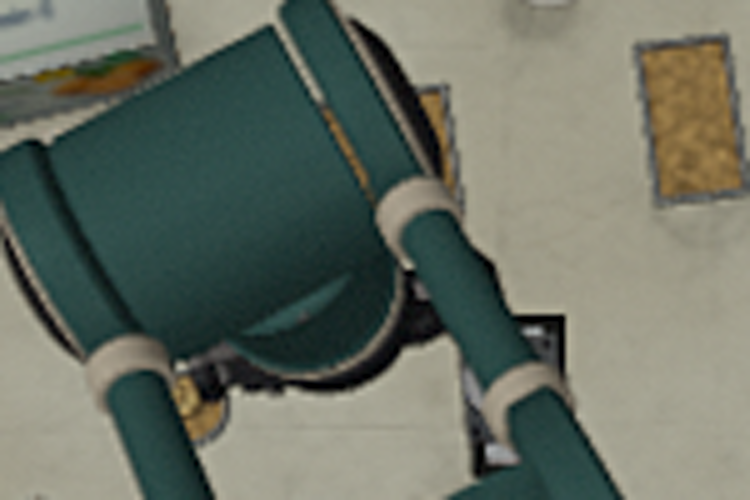

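The brass stands centred in its tray at scene crop (300,345). Next I'm measuring the disc and plate in the earlier unobstructed top image t5.

```bash
python3 - <<'E'
from h import *
f=np.load('t5.npz');p,d=f['p'],f['d']
v,u=np.mgrid[190:245,270:320]
W=world('top',u,v,d[190:245,270:320]).reshape(-1,3)
for lo,hi in((.07,.088),(.044,.06),(.022,.034)):
    q=W[(W[:,2]>lo)&(W[:,2]<hi)];r=cv2.minAreaRect((q[:,:2]*1000).astype(np.float32))
    print(len(q),np.median(q[:,2]),q[:,:2].mean(0).round(4),np.round(r[0],1),np.round(r[1],1),round(r[2],1))
E
```

```text
201 0.07881048441093585 [0.4409 0.2055] [441.1 204.9] [41.8 40.7] 0.5
199 0.052575874043233384 [0.4333 0.1994] [439.3 203.2] [56.1 55.8] 6.0
72 0.02923174583166599 [0.425  0.2027] [438.6 197.5] [75.2 43. ] 2.2
```

Call:
arm_command --series '[[[0, -0.01, 0, 0, 3.4, 1.2, 1], [0, 0, 0, 0, 3.4, 1.2, 1], [0, 0, 0, 0.5, 0, 0, 1], [0, 0, 0, 0, 0, 0, 1], [0, 0, 0, 0, 0, 0, 1]]]'

```text
time: 11.2
tool_pos: [0.4412, 0.2018, 0.1421]
tcp_rot: [2.077, 0.297, -2.07]
wrist_force: [-0.3, 0.7, 0.6]
width: 1.002
```

```bash
python3 go.py .441 .205 .048 -74
```

```text
t 11.2 pos [0.4412 0.2018 0.1421] yaw -73.95 w 1.002 F [-0.3  0.7  0.6] q [ 0.38 -0.03  2.09  0.    1.08  1.66] down [ 0.003  0.005 -1.   ]
shift [ 9.41 -0.27 -0.03] norm 9.41
turn [ 0.0009 -0.0042  0.004 ]
```

Call:
arm_command --series '[[[0, -0.004, 0.004, 3.0, -0.3, 0, 1], [0, 0, 0, 3.0, 0, 0, 1], [0, 0, 0, 1.5, 0, 0, 1], [0, 0, 0, 0.5, 0, 0, 1], [0, 0, 0, 0, 0, 0, 1], [0, 0, 0, 0, 0, 0, 1]]]'

```text
time: 11.8
tool_pos: [0.444, 0.2132, 0.0631]
tcp_rot: [2.076, 0.302, -2.062]
wrist_force: [0.4, 0.2, 0.5]
width: 0.998
```

```bash
python3 go.py .441 .205 .048 -74
```

```text
t 11.8 pos [0.444  0.2132 0.0631] yaw -73.57 w 0.998 F [0.4 0.2 0.5] q [0.4  0.07 2.14 0.   0.92 1.68] down [ 0.006  0.004 -1.   ]
shift [1.5  0.71 0.53] norm 1.74
turn [ 0.0075 -0.0071  0.0026]
```

Call:
arm_command --series '[[[0.007, -0.007, 0.003, 0.3, 0.7, 0.5, 1], [0, 0, 0, 0, 0, 0, 1], [0, 0, 0, 0, 0, 0, 1]]]'

```text
time: 12.1
tool_pos: [0.4429, 0.2056, 0.0624]
tcp_rot: [2.076, 0.292, -2.067]
wrist_force: [0.3, -0.2, 0.1]
width: 1.0
```

```bash
python3 go.py .441 .205 .048 -74
```

```text
t 12.1 pos [0.4429 0.2056 0.0624] yaw -73.96 w 1.0 F [ 0.3 -0.2  0.1] q [ 0.38  0.07  2.15 -0.    0.92  1.68] down [ 0.004  0.001 -1.   ]
shift [1.44 0.01 0.21] norm 1.45
turn [ 0.0006 -0.0041 -0.0002]
```

Call:
arm_command --series '[[[0, -0.004, 0, 0.7, 0, 0.2, 1], [0, 0, 0, 0.7, 0, 0, 1], [0, 0, 0, 0, 0, 0, 1], [0, 0, 0, 0, 0, 0, 1]]]'

```text
time: 12.5
tool_pos: [0.4415, 0.2049, 0.048]
tcp_rot: [2.074, 0.291, -2.071]
wrist_force: [0.9, 0.7, -0.3]
width: 0.998
```

```bash
python3 go.py .441 .205 .048 -74;  python3 - <<'E'
from h import *
p,d=grab('scene','s10'); cv2.imwrite('pics/s10c.png',cv2.resize(p[140:240,240:340],None,fx=6,fy=6,interpolation=cv2.INTER_CUBIC))
E
```

```text
t 12.5 pos [0.4415 0.2049 0.048 ] yaw -74.02 w 0.998 F [ 0.9  0.7 -0.3] q [ 0.38  0.09  2.16 -0.    0.89  1.68] down [ 0.001  0.    -1.   ]
shift [-0.   -0.03  0.04] norm 0.05
turn [-0.0004 -0.0015  0.    ]
```

View pics/s10c.png

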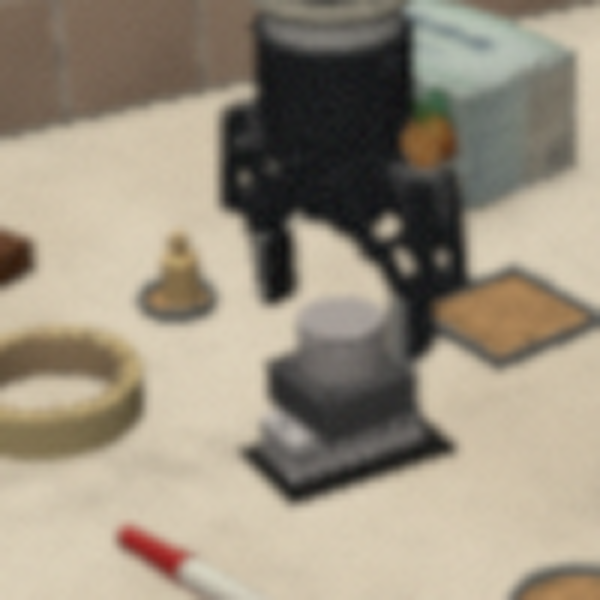

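```bash
python3 - <<'E'
from h import *
for z in (.06,.065,.07,.075): print(z,plane('scene',309,199.5,z).round(3),plane('scene',286,189.7,z).round(3))
d=np.load('s10.npz')['d']
for u,v in((309,197),(310,196),(309,198),(286,188),(285,187)):print(world('scene',u,v,d[v,u]).round(3))
E
```

```text
0.06 [0.469 0.175 0.06 ] [0.439 0.264 0.06 ]
0.065 [0.464 0.168 0.065] [0.435 0.256 0.065]
0.07 [0.46 0.16 0.07] [0.431 0.247 0.07 ]
0.075 [0.456 0.153 0.075] [0.427 0.239 0.075]
[0.453 0.149 0.086]
[0.461 0.156 0.083]
[0.455 0.151 0.081]
[0.429 0.243 0.079]
[0.427 0.245 0.081]
```

At full opening the tips are at z≈.072 and fall to about .060 at disc width, which clears the plate top at .052. The jaws straddle the disc evenly, so I'm closing.

Call:
arm_command --series '[[[0, 0, 0, 0, 0, 0, 0.7], [0, 0, 0, 0, 0, 0, 0.55], [0, 0, 0, 0, 0, 0, 0.4], [0, 0, 0, 0, 0, 0, 0.35], [0, 0, 0, 0, 0, 0, 0.35], [0, 0, 0, 0, 0, 0, 0.35]]]' --newtons 50

```text
time: 13.15
tool_pos: [0.4419, 0.2052, 0.0485]
tcp_rot: [2.075, 0.292, -2.07]
wrist_force: [-0.3, -0.2, -0.5]
width: 0.497
```

```bash
python3 go.py .441 .205 .048 -74;  python3 - <<'E'
from h import *
p,d=grab('scene','s11'); cv2.imwrite('pics/s11c.png',cv2.resize(p[140:240,240:340],None,fx=6,fy=6,interpolation=cv2.INTER_CUBIC))
E
```

```text
t 13.15 pos [0.4419 0.2052 0.0485] yaw -74.02 w 0.497 F [-0.3 -0.2 -0.5] q [ 0.38  0.09  2.16 -0.    0.89  1.68] down [ 0.002  0.001 -1.   ]
shift [ 0.05 -0.    0.1 ] norm 0.11
turn [-0.0003 -0.0025  0.0003]
```

View pics/s11c.png

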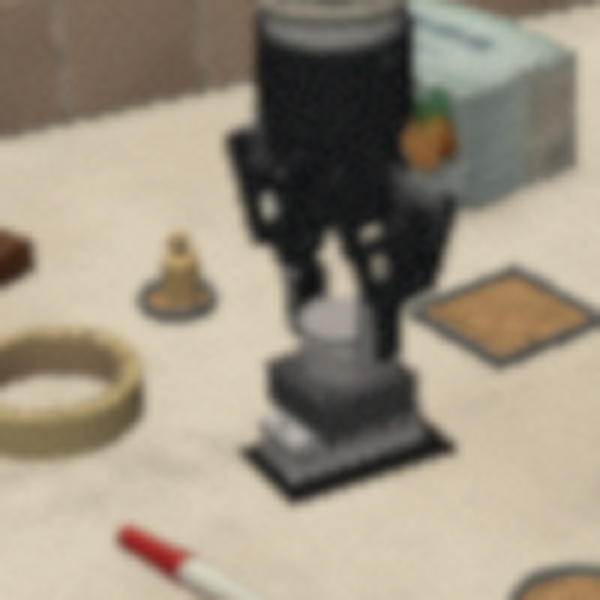

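The disc is gripped at width .497, about 42 mm. I'm lifting and carrying it to the large round tray.

Call:
arm_command --series '[[[0, 0, 0, -1.0, 0, 0, 0.35], [0, 0, 0, -2.0, 0, 0, 0.35], [0, 0, 0, -2.0, 0, 0, 0.35], [0, 0, 0, 0, 2.0, 0.3, 0.35], [0, 0, 0, 0, 3.5, 0.5, 0.35], [0, 0, 0, 0, 3.5, 0.5, 0.35], [0, 0, 0, 0, 3.5, 0.5, 0.35], [0, 0, 0, 0, 3.0, 0.5, 0.35], [0, 0, 0, 0, 1.5, 0.3, 0.35], [0, 0, 0, 0, 0, 0, 0.35]]]'

```text
time: 14.2
tool_pos: [0.4616, 0.0286, 0.1027]
tcp_rot: [2.068, 0.294, -2.071]
wrist_force: [0.2, -0.1, -3.0]
width: 0.495
```

```bash
python3 go.py .4641 .0247 .03 -74
```

```text
t 14.2 pos [0.4616 0.0286 0.1027] yaw -73.8 w 0.495 F [ 0.2 -0.1 -3. ] q [ 0.01 -0.03  2.17 -0.    1.01  1.3 ] down [-0.001 -0.001 -1.   ]
shift [ 7.27  0.44 -0.14] norm 7.28
turn [ 0.0034  0.0014 -0.0004]
```

Call:
arm_command --series '[[[0.003, 0, 0, 2.0, 0.4, -0.1, 0.35], [0, 0, 0, 2.0, 0, 0, 0.35], [0, 0, 0, 2.0, 0, 0, 0.35], [0, 0, 0, 1.0, 0, 0, 0.35], [0, 0, 0, 0, 0, 0, 0.35], [0, 0, 0, 0, 0, 0, 0.35]]]'

```text
time: 14.8
tool_pos: [0.4643, 0.0272, 0.0331]
tcp_rot: [2.074, 0.291, -2.072]
wrist_force: [-0.0, -0.8, -2.5]
width: 0.497
```

```bash
python3 go.py .4641 .0247 -.001 -74;python3 - <<'E'
from h import *
p,d=grab('scene','s12'); cv2.imwrite('pics/s12c.png',cv2.resize(p[170:270,280:400],None,fx=6,fy=6,interpolation=cv2.INTER_CUBIC))
E
```

```text
t 14.8 pos [0.4643 0.0272 0.0331] yaw -74.05 w 0.497 F [-0.  -0.8 -2.5] q [0.   0.07 2.21 0.   0.85 1.3 ] down [ 0.001  0.001 -1.   ]
shift [3.41 0.24 0.09] norm 3.42
turn [-0.001  -0.0011  0.0009]
```

View pics/s12c.png

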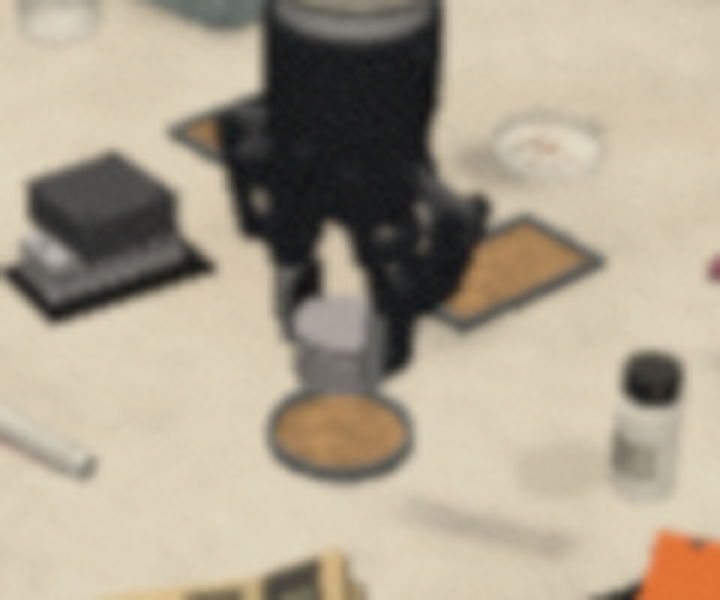

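The disc is upright above the tray centre at crop (340,430), and the plate and coupon are undisturbed. I'm lowering.

Call:
arm_command --series '[[[0, 0, 0, 1.0, 0.2, 0.1, 0.35], [0, 0, 0, 1.0, 0, 0, 0.35], [0, 0, 0, 0.7, 0, 0, 0.35], [0, 0, 0, 0, 0, 0, 0.35], [0, 0, 0, 0, 0, 0, 0.35]]]'

```text
time: 15.35
tool_pos: [0.4662, 0.0251, 0.0062]
tcp_rot: [2.078, 0.291, -2.067]
wrist_force: [-0.7, -0.3, -2.6]
width: 0.497
```

```bash
python3 go.py .4641 .0247 -.001 -74
```

```text
t 15.35 pos [0.4662 0.0251 0.0062] yaw -74.04 w 0.497 F [-0.7 -0.3 -2.6] q [-0.    0.12  2.23  0.    0.79  1.29] down [ 0.005  0.001 -1.   ]
shift [ 0.71 -0.02  0.22] norm 0.75
turn [-0.0007 -0.0055 -0.0003]
```

Call:
arm_command --series '[[[0, -0.005, 0, 0.3, 0, 0.2, 0.35], [0, 0, 0, 0.3, 0, 0, 0.35], [0, 0, 0, 0.1, 0, 0, 0.35], [0, 0, 0, 0.1, 0, 0, 0.35], [0, 0, 0, 0, 0, 0, 0.35]]]'

```text
time: 15.85
tool_pos: [0.465, 0.0245, -0.0002]
tcp_rot: [2.073, 0.29, -2.072]
wrist_force: [0.3, 0.1, -2.4]
width: 0.492
```

```bash
python3 go.py .4641 .0247 -.001 -74;python3 - <<'E'
from h import *
p,d=grab('scene','s13'); cv2.imwrite('pics/s13c.png',cv2.resize(p[200:270,300:380],None,fx=8,fy=8,interpolation=cv2.INTER_CUBIC))
E
```

```text
t 15.85 pos [ 4.65e-01  2.45e-02 -2.00e-04] yaw -74.05 w 0.492 F [ 0.3  0.1 -2.4] q [-0.    0.13  2.23 -0.    0.78  1.29] down [ 0. -0. -1.]
shift [ 0.08 -0.04  0.08] norm 0.12
turn [-0.0008 -0.0004 -0.0004]
```

View pics/s13c.png

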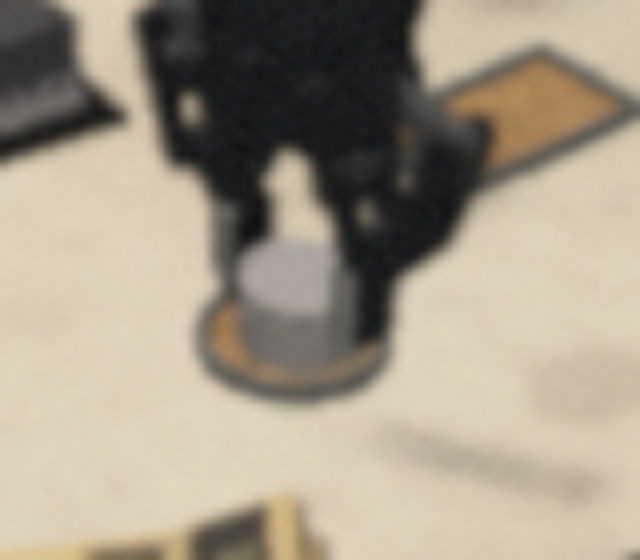

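Call:
arm_command --series '[[[0, 0, 0, 0.1, 0, 0, 0.35], [0, 0, 0, 0.1, 0, 0, 0.35], [0, 0, 0, 0.1, 0, 0, 0.35], [0, 0, 0, 0, 0, 0, 0.35]]]'

```text
time: 16.3
tool_pos: [0.4656, 0.0245, -0.0003]
tcp_rot: [2.072, 0.29, -2.072]
wrist_force: [-0.5, 0.5, -1.5]
width: 0.494
```

```bash
python3 go.py .4641 .0247 -.001 -74
```

```text
t 16.3 pos [ 4.656e-01  2.450e-02 -3.000e-04] yaw -74.04 w 0.494 F [-0.5  0.5 -1.5] q [-0.    0.13  2.23 -0.    0.78  1.29] down [ 0. -0. -1.]
shift [ 0.07 -0.06  0.13] norm 0.16
turn [-0.0007 -0.     -0.0004]
```

z has stalled and the load on the wrist is easing, so it is resting on the floor. I'm releasing, lifting and returning towards the stack.

Call:
arm_command --series '[[[0, 0, 0, 0, 0, 0, 0.6], [0, 0, 0, 0, 0, 0, 0.75], [0, 0, 0, 0, 0, 0, 0.85], [0, 0, 0, -2.0, 0, 0, 1], [0, 0, 0, -4.0, 0, 0, 1], [0, 0, 0, -4.0, 0, 0, 1], [0.06, 0, 0, 0, -3.5, -0.5, 1], [0.06, 0, 0, 0, -3.5, -0.7, 1], [0.06, 0, 0, 0, -3.5, -0.9, 1], [0, 0, 0, 0, 0, 0, 1]]]'

```text
time: 17.3
tool_pos: [0.4665, 0.134, 0.105]
tcp_rot: [2.185, 0.096, -2.171]
wrist_force: [-0.4, -0.8, -0.4]
width: 0.997
```

```bash
python3 go.py .4393 .2032 .1 -84;python3 - <<'E'
from h import *
p,d=grab('scene','s14'); cv2.imwrite('pics/s14c.png',cv2.resize(p[140:265,240:400],None,fx=5,fy=5,interpolation=cv2.INTER_CUBIC))
p,d=grab('top','t14'); cv2.imwrite('pics/t14c.png',cv2.resize(p[140:240,210:370],None,fx=5,fy=5,interpolation=cv2.INTER_CUBIC))
v,u=np.mgrid[185:245,260:330]
W=world('top',u,v,d[185:245,260:330]).reshape(-1,3)
for lo,hi in((.044,.06),(.022,.034)):
    q=W[(W[:,2]>lo)&(W[:,2]<hi)];r=cv2.minAreaRect((q[:,:2]*1000).astype(np.float32))
    print(len(q),np.median(q[:,2]),q[:,:2].mean(0).round(4),np.round(r[0],1),np.round(r[1],1),round(r[2],1))
v,u=np.mgrid[190:235,335:375]
W=world('top',u,v,d[190:235,335:375]).reshape(-1,3)
q=W[(W[:,2]>.02)&(W[:,2]<.04)];print('disc',len(q),np.median(q[:,2]),q[:,:2].mean(0).round(4),np.ptp(q[:,:2],axis=0))
E
```

```text
t 17.3 pos [0.4665 0.134  0.105 ] yaw -85.06 w 0.997 F [-0.4 -0.8 -0.4] q [0.23 0.01 2.12 0.   1.   1.71] down [ 0.006  0.002 -1.   ]
shift [ 0.5  -7.13  2.12] norm 7.45
turn [-0.0184 -0.0064  0.0012]
300 0.053120964776566804 [0.4374 0.21  ] [439.  209.2] [56.4 43.8] 6.1
66 0.029054007832485573 [0.4147 0.2071] [407.5 225.7] [ 69.  142.5] 54.7
disc 178 0.030097293314906626 [0.4646 0.0262] [0.04431532 0.04019812]
```

View pics/s14c.png

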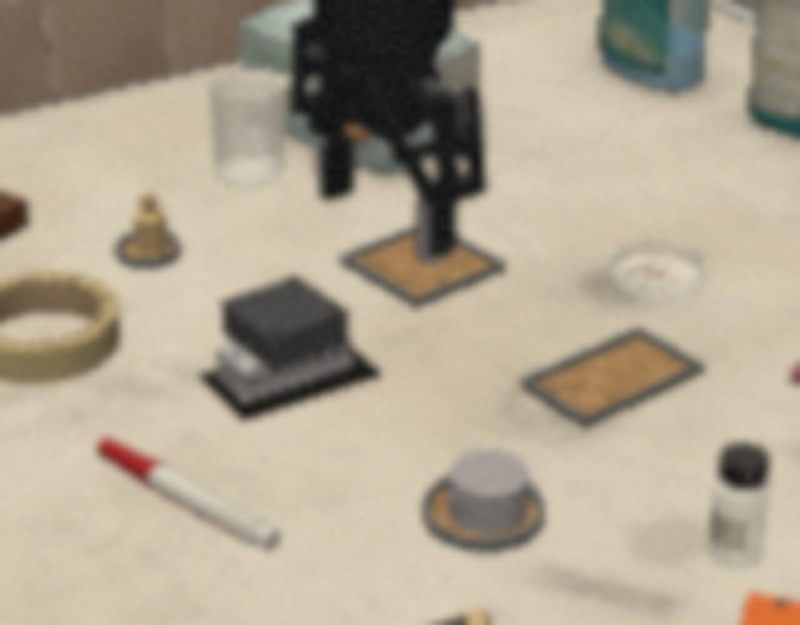

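View pics/t14c.png

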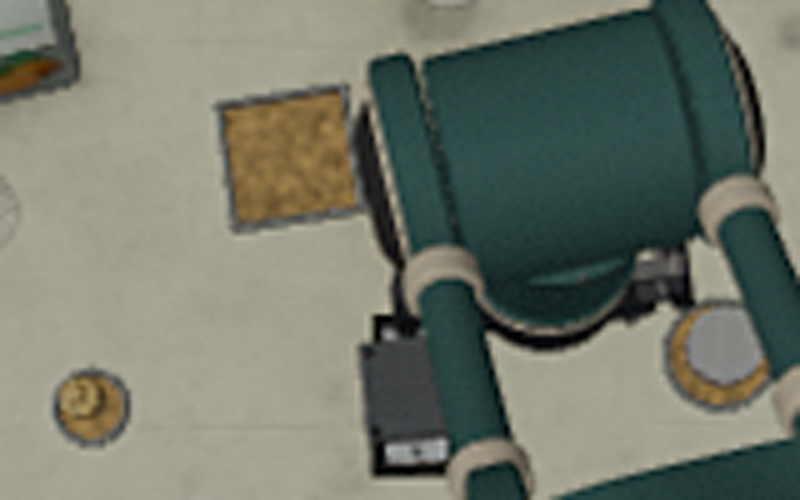

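The disc sits flat in its tray at scene crop (487,500), measured (.4646,.026) with its top at .030. The brass is upright in its tray. The plate centre is (.439,.203) with yaw 6°, so I'm moving above it.

Call:
arm_command --series '[[[-0.018, -0.006, 0, 0, -3.5, 1.0, 1], [0, 0, 0, 0, -3.5, 1.0, 1], [0, 0, 0, 0, 0, 0, 1], [0, 0, 0, 2.0, 0, 0, 1], [0, 0, 0, 2.0, 0, 0, 1], [0, 0, 0, 0, 0, 0, 1], [0, 0, 0, 0, 0, 0, 1]]]'

```text
time: 18.1
tool_pos: [0.4395, 0.1926, 0.0623]
tcp_rot: [2.163, 0.106, -2.169]
wrist_force: [0.2, 0.1, -1.2]
width: 0.999
```

```bash
python3 go.py .4393 .2032 .022 -84
```

```text
t 18.1 pos [0.4395 0.1926 0.0623] yaw -84.09 w 0.999 F [ 0.2  0.1 -1.2] q [ 0.36  0.06  2.16 -0.01  0.93  1.83] down [-0.002 -0.005 -1.   ]
shift [ 4.03 -1.08 -0.1 ] norm 4.17
turn [-0.0016  0.003  -0.005 ]
```

Call:
arm_command --series '[[[0, 0.003, -0.005, 0.5, -1.0, -0.1, 1], [0, 0, 0, 0, 0, 0, 1], [0, 0, 0, 0, 0, 0, 1]]]'

```text
time: 18.4
tool_pos: [0.4412, 0.2023, 0.0587]
tcp_rot: [2.173, 0.111, -2.167]
wrist_force: [-0.0, 0.0, 0.0]
width: 0.997
```

```bash
python3 go.py .4393 .2032 .022 -84
```

```text
t 18.4 pos [0.4412 0.2023 0.0587] yaw -84.22 w 0.997 F [-0.  0.  0.] q [0.38 0.07 2.16 0.   0.91 1.85] down [ 0.003  0.001 -1.   ]
shift [ 3.67 -0.11  0.19] norm 3.67
turn [-0.0038 -0.0026  0.0009]
```

Call:
arm_command --series '[[[0, -0.003, 0, 1.0, -0.1, 0.2, 1], [0, 0, 0, 1.0, 0, 0, 1], [0, 0, 0, 1.0, 0, 0, 1], [0, 0, 0, 0.6, 0, 0, 1], [0, 0, 0, 0, 0, 0, 1], [0, 0, 0, 0, 0, 0, 1]]]'

```text
time: 19.0
tool_pos: [0.4389, 0.2034, 0.0196]
tcp_rot: [2.169, 0.111, -2.17]
wrist_force: [0.4, 1.3, 0.9]
width: 0.998
```

```bash
python3 go.py .4393 .2032 .022 -84;python3 - <<'E'
from h import *
p,d=grab('scene','s15'); cv2.imwrite('pics/s15c.png',cv2.resize(p[140:240,240:340],None,fx=6,fy=6,interpolation=cv2.INTER_CUBIC))
E
```

```text
t 19.0 pos [0.4389 0.2034 0.0196] yaw -84.17 w 0.998 F [0.4 1.3 0.9] q [0.38 0.13 2.18 0.   0.83 1.85] down [-0.001  0.001 -1.   ]
shift [-0.24  0.02 -0.03] norm 0.24
turn [-0.0029  0.0006  0.0007]
```

View pics/s15c.png

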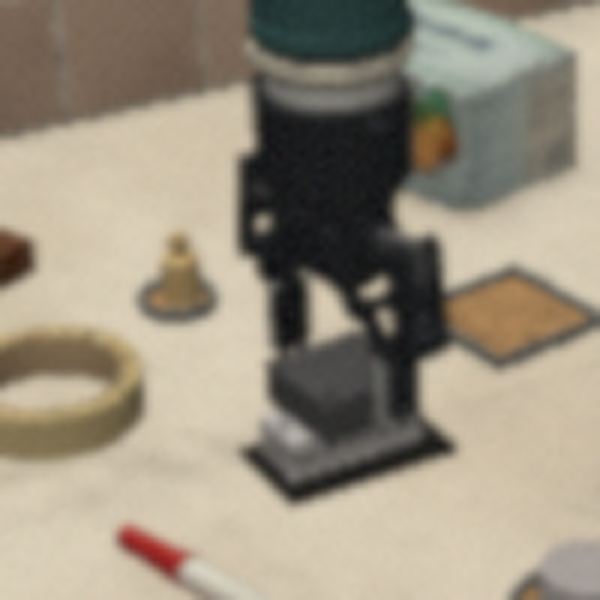

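The jaws straddle the plate squarely, with the near tip at crop (398,415). I'm rising 3 mm and closing.

Call:
arm_command --series '[[[0, 0, 0, -0.3, 0, 0, 1], [0, 0, 0, 0, 0, 0, 0.8], [0, 0, 0, 0, 0, 0, 0.7], [0, 0, 0, 0, 0, 0, 0.6], [0, 0, 0, 0, 0, 0, 0.5], [0, 0, 0, 0, 0, 0, 0.5], [0, 0, 0, 0, 0, 0, 0.5]]]' --newtons 50

```text
time: 19.75
tool_pos: [0.4399, 0.2037, 0.0243]
tcp_rot: [2.172, 0.112, -2.168]
wrist_force: [-0.0, 0.4, -0.4]
width: 0.642
```

```bash
python3 go.py .4393 .2032 .022 -84
```

```text
t 19.75 pos [0.4399 0.2037 0.0243] yaw -84.17 w 0.642 F [-0.   0.4 -0.4] q [0.38 0.12 2.18 0.   0.84 1.85] down [ 0.002  0.002 -1.   ]
shift [0.23 0.05 0.07] norm 0.24
turn [-0.003  -0.002   0.0015]
```

The plate is gripped at .642, about 55 mm. I'm lifting and carrying it to the square tray at (.586,.277), yaw 8°.

Call:
arm_command --series '[[[0, 0, 0, -1.0, 0, 0, 0.5], [0, 0, 0, -2.0, 0, 0, 0.5], [0, 0, 0, -2.0, 0, 0, 0.5], [0, 0, 0, -1.0, -0.5, -1.5, 0.5], [-0.02, 0, 0, 0, -1.2, -3.0, 0.5], [-0.02, 0, 0, 0, -1.2, -3.0, 0.5], [0, 0, 0, 0, -1.2, -3.0, 0.5], [0, 0, 0, 0, -1.0, -3.0, 0.5], [0, 0, 0, 0, -0.5, -1.5, 0.5], [0, 0, 0, 0, 0, 0, 0.5]]]'

```text
time: 20.75
tool_pos: [0.5829, 0.2793, 0.088]
tcp_rot: [2.143, 0.154, -2.15]
wrist_force: [-0.3, 0.2, -2.1]
width: 0.637
```

```bash
python3 go.py .5862 .2772 .03 -82
```

```text
t 20.75 pos [0.5829 0.2793 0.088 ] yaw -81.78 w 0.637 F [-0.3  0.2 -2.1] q [0.41 0.32 1.79 0.   1.03 1.83] down [-0.003 -0.    -1.   ]
shift [ 5.8   0.26 -0.32] norm 5.81
turn [0.0038 0.0033 0.    ]
```

Call:
arm_command --series '[[[0, 0.003, 0, 1.5, 0.3, -0.3, 0.5], [0, 0, 0, 1.5, 0, 0, 0.5], [0, 0, 0, 1.5, 0, 0, 0.5], [0, 0, 0, 1.0, 0, 0, 0.5], [0, 0, 0, 0, 0, 0, 0.5], [0, 0, 0, 0, 0, 0, 0.5]]]'

```text
time: 21.35
tool_pos: [0.5799, 0.2733, 0.0251]
tcp_rot: [2.136, 0.15, -2.156]
wrist_force: [-0.5, -0.2, -2.6]
width: 0.64
```

```bash
python3 go.py .5862 .2772 -.001 -82;python3 - <<'E'
from h import *
p,d=grab('scene','s16'); cv2.imwrite('pics/s16c.png',cv2.resize(p[140:240,260:380],None,fx=6,fy=6,interpolation=cv2.INTER_CUBIC))
p,d=grab('top','t16'); cv2.imwrite('pics/t16c.png',cv2.resize(p[140:240,210:370],None,fx=5,fy=5,interpolation=cv2.INTER_CUBIC))
E
```

```text
t 21.35 pos [0.5799 0.2733 0.0251] yaw -81.8 w 0.64 F [-0.5 -0.2 -2.6] q [ 0.4   0.39  1.83 -0.    0.93  1.83] down [-0.009 -0.004 -1.   ]
shift [ 2.61 -0.3  -0.71] norm 2.72
turn [ 0.0035  0.0096 -0.0026]
```

View pics/s16c.png

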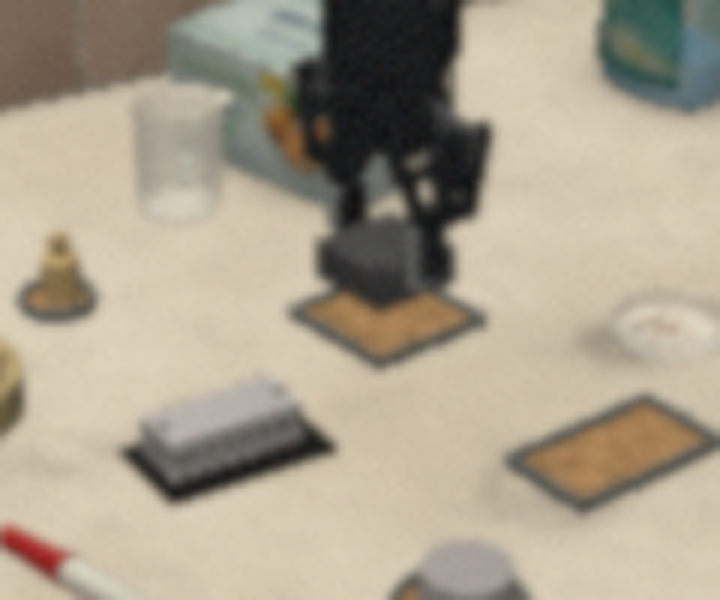

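View pics/t16c.png

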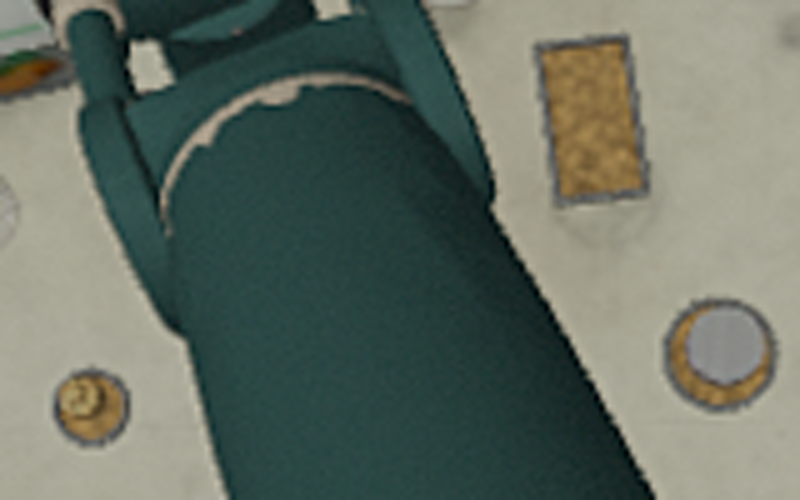

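The plate hangs level over the square tray at crop (385,265). The coupon stayed on its pad with its aluminium top in view at (220,410). I'm correcting and lowering.

Call:
arm_command --series '[[[0, 0.01, -0.003, 0.5, -0.3, -0.7, 0.5], [0, 0, 0, 0, 0, 0, 0.5], [0, 0, 0, 0, 0, 0, 0.5]]]'

```text
time: 21.75
tool_pos: [0.5891, 0.2787, 0.0225]
tcp_rot: [2.155, 0.157, -2.142]
wrist_force: [-0.6, -0.0, -2.2]
width: 0.639
```

```bash
python3 go.py .5862 .2772 -.001 -82
```

```text
t 21.75 pos [0.5891 0.2787 0.0225] yaw -81.79 w 0.639 F [-0.6 -0.  -2.2] q [0.4  0.4  1.82 0.   0.91 1.83] down [ 0.006  0.003 -1.   ]
shift [2.34 0.11 0.32] norm 2.37
turn [ 0.0036 -0.0063  0.002 ]
```

Call:
arm_command --series '[[[0, -0.006, 0.002, 0.6, 0.1, 0.2, 0.5], [0, 0, 0, 0.5, 0, 0, 0.5], [0, 0, 0, 0.4, 0, 0, 0.5], [0, 0, 0, 0, 0, 0, 0.5], [0, 0, 0, 0, 0, 0, 0.5]]]'

```text
time: 22.25
tool_pos: [0.5876, 0.2775, 0.0065]
tcp_rot: [2.148, 0.154, -2.147]
wrist_force: [0.5, 0.3, -2.6]
width: 0.641
```

```bash
python3 go.py .5862 .2772 -.001 -82
```

```text
t 22.25 pos [0.5876 0.2775 0.0065] yaw -81.78 w 0.641 F [ 0.5  0.3 -2.6] q [ 0.4   0.42  1.83 -0.    0.89  1.83] down [ 0.  0. -1.]
shift [0.75 0.02 0.14] norm 0.77
turn [ 0.0038 -0.0005  0.    ]
```

Call:
arm_command --series '[[[0, 0, 0, 0.3, 0, 0.1, 0.5], [0, 0, 0, 0.3, 0, 0, 0.5], [0, 0, 0, 0.1, 0, 0, 0.5], [0, 0, 0, 0.1, 0, 0, 0.5], [0, 0, 0, 0.1, 0, 0, 0.5], [0, 0, 0, 0, 0, 0, 0.5]]]'

```text
time: 22.85
tool_pos: [0.587, 0.2776, -0.0004]
tcp_rot: [2.148, 0.155, -2.146]
wrist_force: [0.1, 0.3, -2.0]
width: 0.645
```

```bash
python3 go.py .5862 .2772 -.001 -82;python3 - <<'E'
from h import *
p,d=grab('scene','s17'); cv2.imwrite('pics/s17c.png',cv2.resize(p[160:220,290:360],None,fx=9,fy=9,interpolation=cv2.INTER_CUBIC))
E
```

```text
t 22.85 pos [ 5.870e-01  2.776e-01 -4.000e-04] yaw -81.78 w 0.645 F [ 0.1  0.3 -2. ] q [ 0.4   0.43  1.83 -0.    0.88  1.83] down [ 0.001  0.    -1.   ]
shift [0.06 0.03 0.08] norm 0.11
turn [ 0.0038 -0.0011  0.0002]
```

View pics/s17c.png

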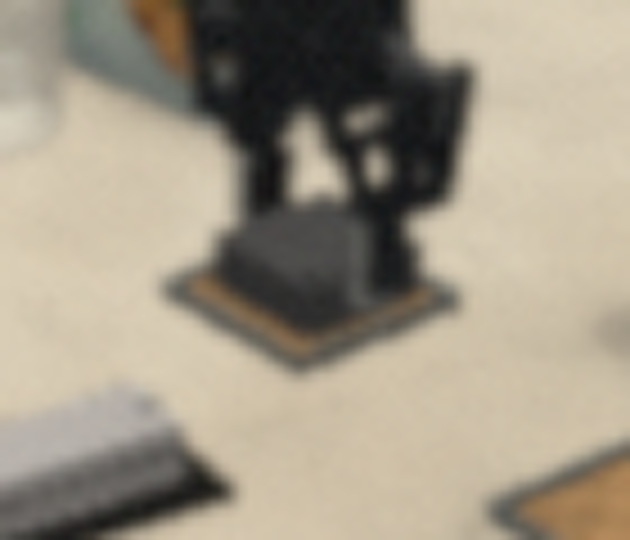

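Call:
arm_command --series '[[[0, 0, 0, 0.15, 0, 0, 0.5], [0, 0, 0, 0.15, 0, 0, 0.5], [0, 0, 0, 0, 0, 0, 0.5]]]'

```text
time: 23.2
tool_pos: [0.5875, 0.2778, -0.0003]
tcp_rot: [2.149, 0.155, -2.146]
wrist_force: [1.0, -0.5, -3.4]
width: 0.642
```

```bash
python3 go.py .5862 .2772 -.001 -82
```

```text
t 23.2 pos [ 5.875e-01  2.778e-01 -3.000e-04] yaw -81.78 w 0.642 F [ 1.  -0.5 -3.4] q [0.4  0.43 1.83 0.   0.88 1.83] down [ 0.001  0.001 -1.   ]
shift [0.07 0.04 0.13] norm 0.16
turn [ 0.0038 -0.0014  0.0004]
```

Call:
arm_command --series '[[[0, 0, 0, 0, 0, 0, 0.7], [0, 0, 0, 0, 0, 0, 0.85], [0, 0, 0, 0, 0, 0, 1], [0, 0, 0, -2.0, 0, 0, 1], [0, 0, 0, -3.0, 0, 0, 1], [0, 0, 0, -3.0, 0, 0, 1], [0, 0, 0, -1.0, 1.0, 3.0, 1], [0, 0, 0, 0, 1.5, 3.5, 1], [0, 0, 0, 0, 1.5, 3.5, 1], [0, 0, 0, 0, 0, 0, 1]]]'

```text
time: 24.2
tool_pos: [0.493, 0.2232, 0.0912]
tcp_rot: [2.151, 0.156, -2.143]
wrist_force: [-0.0, 0.4, -0.1]
width: 1.0
```

```bash
python3 go.py .4386 .1975 .1 -87;python3 - <<'E'
from h import *
p,d=grab('scene','s18'); cv2.imwrite('pics/s18c.png',cv2.resize(p[140:240,240:380],None,fx=5,fy=5,interpolation=cv2.INTER_CUBIC))
p,d=grab('top','t18'); cv2.imwrite('pics/t18c.png',cv2.resize(p[140:240,210:370],None,fx=5,fy=5,interpolation=cv2.INTER_CUBIC))
E
```

```text
t 24.2 pos [0.493  0.2232 0.0912] yaw -81.75 w 1.0 F [-0.   0.4 -0.1] q [ 0.38  0.13  2.02 -0.    0.99  1.81] down [ 0.004  0.001 -1.   ]
shift [-0.9   1.76  5.75] norm 6.08
turn [ 0.0916 -0.0037  0.001 ]
```

View pics/s18c.png

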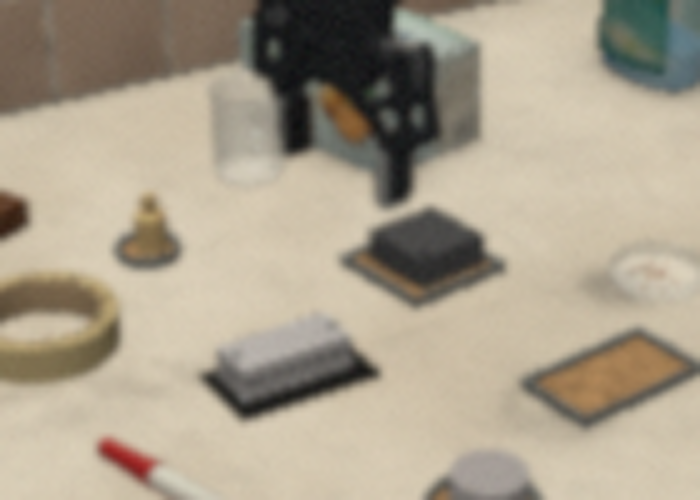

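View pics/t18c.png

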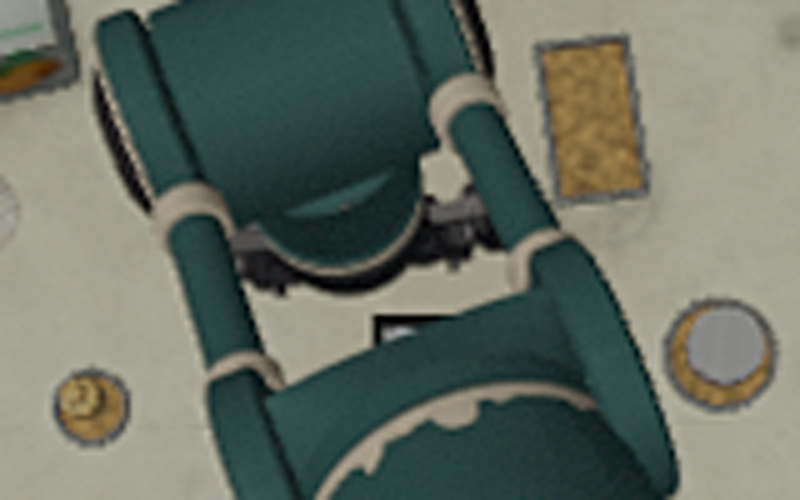

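The plate lies flat in the square tray at scene crop (430,250). The coupon is free, so I'm measuring its top from the scene depth.

```bash
python3 - <<'E'
from h import *
f=np.load('s18.npz');p,d=f['p'],f['d']
def rect(n,W,I=None):
    r=cv2.minAreaRect((W[:,:2]*1000).astype(np.float32));print(n,len(W),np.median(W[:,2]).round(4),W[:,:2].mean(0).round(4),np.round(r[0],1),np.round(r[1],1),round(r[2],1))
v,u=np.mgrid[195:230,275:320];W=world('scene',u,v,d[195:230,275:320]).reshape(-1,3);b=p[195:230,275:320].reshape(-1,3).sum(1)
for t in (330,360,390):
    k=(W[:,2]>.024)&(W[:,2]<.034)&(b>t)&(W[:,1]>.15)&(W[:,1]<.25)&(W[:,0]<.5); rect('coupon',W[k])
# colour contour of bright top cast on z=.028
m=((p.sum(-1)>360)&(cv2.cvtColor(p,cv2.COLOR_BGR2HSV)[...,1]<30)).astype(np.uint8);m[:200]=0;m[222:]=0;m[:,:280]=0;m[:,314:]=0
n,l,st,c=cv2.connectedComponentsWithStats(m);i=1+st[1:,4].argmax();k=max(cv2.findContours((l==i).astype(np.uint8),0,1)[0],key=cv2.contourArea)[:,0];rect('mask',plane('scene',k[:,0],k[:,1],.028))
v,u=np.mgrid[175:205,305:345];W=world('scene',u,v,d[175:205,305:345]).reshape(-1,3)
k=(W[:,2]>.021)&(W[:,2]<.033); rect('plate',W[k])
E
```

```text
coupon 171 0.0273 [0.4383 0.2009] [439.5 203.1] [76.1 39.4] 5.1
coupon 169 0.0273 [0.4385 0.2011] [439.5 203.1] [76.1 39.4] 5.1
coupon 165 0.0274 [0.4388 0.2014] [439.6 203.1] [75.8 39.4] 5.1
mask 53 0.028 [0.4376 0.1977] [437.3 198.6] [75.9 38.1] 0.1
plate 160 0.0259 [0.5841 0.2728] [541.1 260.5] [165.  62.] 18.5
```

```bash
python3 - <<'E'
from h import *
p=np.load('t5.npz')['p']; g=p.sum(-1)
print(g[200:240,283:306])
E
```

```text
[[466 473 466 469 466 462 458 461 459 458 464 460 461 457 458 459 459 455
  457 457 458 461 455]
 [471 479 482 487 487 479 477 480 480 478 481 481 478 483 478 476 473 478
  482 475 464 456 458]
 [481 451 445 460 459 454 446 449 451 448 452 452 451 454 452 452 449 455
  454 439 469 466 452]
 [491 279   0   8  11   5   3  26  11  20   0  11   7   9   1  11   8   9
    0   0 424 476 458]
 [496 304  22  48  38  16  24   5  16  31  14  12  28  19  28  42  48  52
   64   0 440 480 463]
 [494 299   0 124 194 195 280 309 292 256 276 295 291 298 326 185  46  71
   42   0 450 479 457]
 [501 300   7 235 384 398 477 516 476 397 427 463 477 475 498 314 101 130
   70   0 451 481 453]
 [487 286   0 189 395 438 430 435 354 271 222 226 250 216 235 208 180 215
  122   0 441 484 465]
 [360 223 139 252 340 396 410 405 405 444 405 314 232 183 185 140  87 189
  117   0 447 483 466]
 [118 152 309 413 410 400 404 401 402 396 402 418 367 258 190 159 115 192
  130   0 450 482 459]
 [ 71 231 384 411 403 399 403 399 395 397 398 404 414 377 265 192 203 218
  124   8 444 479 460]
 [208 394 417 404 394 393 407 403
[... 2080 characters left out ...]
 58  25 353 489 489]
 [417 211  29  57  38  57  58  59  42  60  36  18  20  24  25  27  33  51
   52   3 355 482 494]
 [420 222   1  34  21   7  16   5   6   8  62  69  75  80  69  77  83  67
   72  49 334 475 492]
 [463 341 261 289 295 305 304 303 303 296 320 331 334 331 330 334 331 330
  325 309 390 471 490]
 [449 467 479 502 502 510 513 513 511 512 511 515 513 510 510 507 514 513
  509 506 499 483 477]
 [446 452 456 461 471 483 483 483 486 480 481 479 479 484 482 482 480 475
  474 476 477 471 475]
 [456 463 457 466 469 474 471 473 474 475 477 475 473 475 475 475 472 468
  462 473 472 471 471]
 [464 463 465 466 468 472 472 472 472 473 475 476 472 476 475 473 476 470
  469 473 471 466 463]]
```

```bash
python3 - <<'E'
from h import *
a=plane('top',292.2,206.,.028);b=plane('top',292.9,230.,.028);print(a,b,np.degrees(np.arctan2(a[1]-b[1],a[0]-b[0])))
print(plane('top',292.2,204.8,.028),plane('top',292.9,232.,.028))
E
python3 go.py .4385 .1985 .1 -88
```

```text
[0.47535538 0.20271431 0.028     ] [0.40652767 0.20089346 0.028     ] 1.5154193392240898
[0.47883713 0.20270632 0.028     ] [0.4008644  0.20090833 0.028     ]
t 24.3 pos [0.4979 0.2255 0.0929] yaw -81.75 w 1.0 F [ 0.4  0.5 -0. ] q [0.38 0.13 2.01 0.   0.98 1.81] down [ 0.01   0.004 -1.   ]
shift [-0.77  1.82  6.26] norm 6.56
turn [ 0.109  -0.0101  0.0032]
```

The coupon centre is about (.4395,.202) with yaw 1.5°. I'm moving over it.

Call:
arm_command --series '[[[0.055, -0.01, 0.003, 0, 1.0, 3.0, 1], [0.055, 0, 0, 0, 0.5, 2.9, 1], [0, 0, 0, 0, 0, 0, 1], [0, 0, 0, 2.0, 0, 0, 1], [0, 0, 0, 0, 0, 0, 1], [0, 0, 0, 0, 0, 0, 1]]]'

```text
time: 24.9
tool_pos: [0.451, 0.2082, 0.0762]
tcp_rot: [2.222, 0.04, -2.194]
wrist_force: [-0.8, -0.7, 0.5]
width: 1.001
```

```bash
python3 go.py .4395 .2018 .004 -88.3
```

```text
t 24.9 pos [0.451  0.2082 0.0762] yaw -88.2 w 1.001 F [-0.8 -0.7  0.5] q [0.38 0.06 2.13 0.   0.94 1.92] down [ 0.013  0.005 -1.   ]
shift [7.2  0.64 1.27] norm 7.34
turn [ 0.0017 -0.013   0.0048]
```

Call:
arm_command --series '[[[0, -0.013, 0.005, 2.0, 0.6, 1.2, 1], [0, 0, 0, 1.5, 0, 0, 1], [0, 0, 0, 0, 0, 0, 1], [0, 0, 0, 0, 0, 0, 1]]]'

```text
time: 25.3
tool_pos: [0.441, 0.2023, 0.0396]
tcp_rot: [2.206, 0.035, -2.205]
wrist_force: [0.9, -0.1, -0.4]
width: 0.998
```

```bash
python3 go.py .4395 .2018 .004 -88.3
```

```text
t 25.3 pos [0.441  0.2023 0.0396] yaw -88.15 w 0.998 F [ 0.9 -0.1 -0.4] q [ 0.38  0.1   2.17 -0.    0.87  1.92] down [ 0.001 -0.    -1.   ]
shift [3.56 0.05 0.16] norm 3.56
turn [ 0.0026 -0.0005 -0.0002]
```

Call:
arm_command --series '[[[0, 0, 0, 1.2, 0, 0.1, 1], [0, 0, 0, 1.2, 0, 0, 1], [0, 0, 0, 1.0, 0, 0, 1], [0, 0, 0, 0, 0, 0, 1], [0, 0, 0, 0, 0, 0, 1]]]'

```text
time: 25.8
tool_pos: [0.4402, 0.2023, 0.003]
tcp_rot: [2.206, 0.036, -2.204]
wrist_force: [0.0, -0.3, 0.3]
width: 0.997
```

```bash
python3 go.py .4395 .2018 .004 -88.3; python3 - <<'E'
from h import *
p,d=grab('scene','s19'); cv2.imwrite('pics/s19c.png',cv2.resize(p[140:240,240:340],None,fx=6,fy=6,interpolation=cv2.INTER_CUBIC))
E
```

```text
t 25.8 pos [0.4402 0.2023 0.003 ] yaw -88.15 w 0.997 F [ 0.  -0.3  0.3] q [ 0.38  0.16  2.19 -0.    0.79  1.92] down [ 0.001 -0.    -1.   ]
shift [-0.1   0.05  0.07] norm 0.13
turn [ 0.0026 -0.0008 -0.0001]
```

View pics/s19c.png

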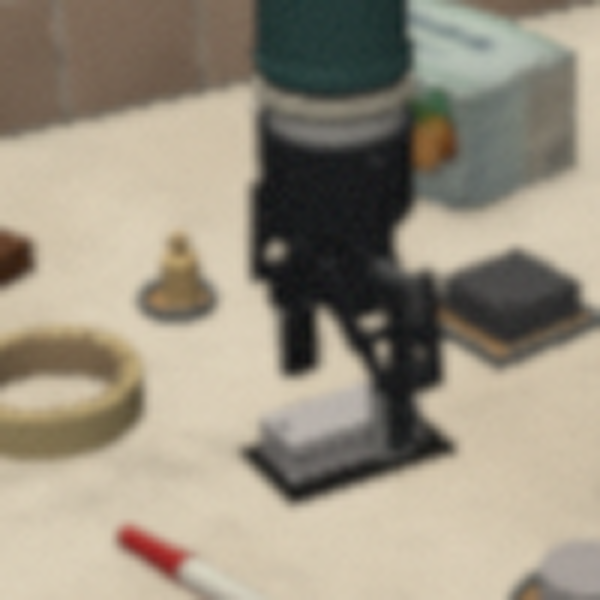

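The jaws straddle the coupon across its width, clear of the pad. I'm closing.

Call:
arm_command --series '[[[0, 0, 0, -0.1, 0, 0.1, 0.9], [0, 0, 0, 0, 0, 0, 0.7], [0, 0, 0, 0, 0, 0, 0.5], [0, 0, 0, 0, 0, 0, 0.4], [0, 0, 0, 0, 0, 0, 0.25], [0, 0, 0, 0, 0, 0, 0.25], [0, 0, 0, 0, 0, 0, 0.25], [0, 0, 0, 0, 0, 0, 0.25]]]' --newtons 40

```text
time: 26.65
tool_pos: [0.4403, 0.2027, 0.0056]
tcp_rot: [2.21, 0.037, -2.202]
wrist_force: [0.1, -0.1, 0.6]
width: 0.387
```

```bash
python3 go.py .4395 .2018 .004 -88.3; python3 - <<'E'
from h import *
p,d=grab('scene','s20'); cv2.imwrite('pics/s20c.png',cv2.resize(p[140:240,240:340],None,fx=6,fy=6,interpolation=cv2.INTER_CUBIC))
E
```

```text
t 26.65 pos [0.4403 0.2027 0.0056] yaw -88.14 w 0.387 F [ 0.1 -0.1  0.6] q [ 0.38  0.15  2.19 -0.    0.8   1.92] down [ 0.004  0.001 -1.   ]
shift [0.16 0.09 0.08] norm 0.2
turn [ 0.0027 -0.0036  0.0009]
```

View pics/s20c.png

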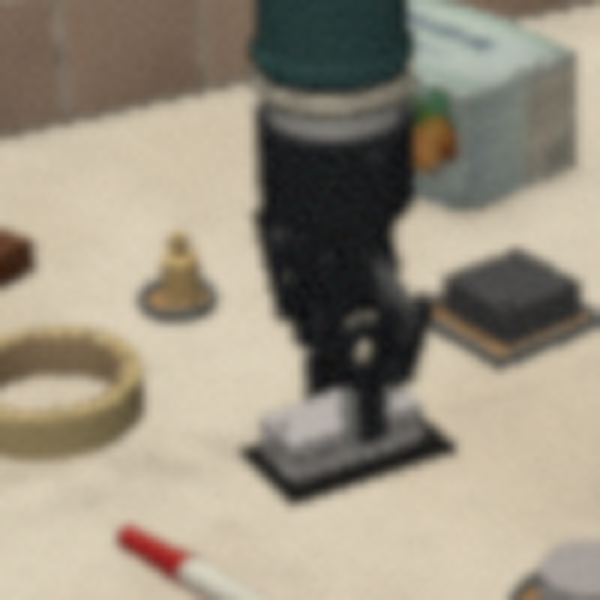

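The coupon is gripped at .387, about 33 mm. I'm lifting and carrying it to the oblong tray.

Call:
arm_command --series '[[[0, 0, 0, -1.0, 0, 0, 0.25], [0, 0, 0, -2.0, 0, 0, 0.25], [0, 0, 0, -2.5, 0, 0, 0.25], [0, 0, 0, -1.0, 1.0, -1.5, 0.25], [-0.04, 0, 0, 0, 2.0, -3.0, 0.25], [-0.04, 0, 0, 0, 2.0, -3.0, 0.25], [0, 0, 0, 0, 2.0, -3.0, 0.25], [0, 0, 0, 0, 2.0, -3.0, 0.25], [0, 0, 0, 0, 1.0, -1.5, 0.25], [0, 0, 0, 0, 0, 0, 0.25]]]'

```text
time: 27.7
tool_pos: [0.6066, 0.1074, 0.075]
tcp_rot: [2.166, 0.126, -2.153]
wrist_force: [0.4, -0.1, -1.6]
width: 0.384
```

```bash
python3 go.py .6079 .0969 .03 -83.4; python3 - <<'E'
from h import *
p,d=grab('scene','s21'); cv2.imwrite('pics/s21c.png',cv2.resize(p[150:250,300:420],None,fx=6,fy=6,interpolation=cv2.INTER_CUBIC))
E
```

```text
t 27.7 pos [0.6066 0.1074 0.075 ] yaw -83.21 w 0.384 F [ 0.4 -0.1 -1.6] q [ 0.14  0.28  1.87 -0.    0.98  1.59] down [ 0.006 -0.002 -1.   ]
shift [4.51 1.05 0.03] norm 4.63
turn [ 0.0034 -0.0057 -0.0023]
```

View pics/s21c.png

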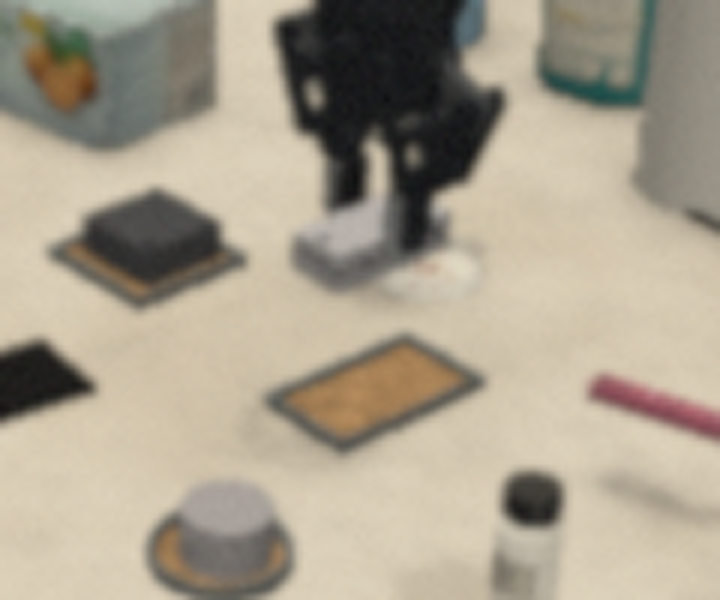

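The coupon hangs level at crop (370,240). I'm measuring its offset in the jaws from the scene depth.

```bash
python3 - <<'E'
from h import *
f=np.load('s21.npz');p,d=f['p'],f['d']
v,u=np.mgrid[180:200,345:378];W=world('scene',u,v,d[180:200,345:378]).reshape(-1,3);b=p[180:200,345:378].reshape(-1,3).astype(int)
k=(W[:,2]>.068)&(W[:,2]<.103)&(W[:,0]<.7)&(W[:,1]>.06)&(W[:,1]<.16)&(b.sum(1)>250)
q=W[k];print(len(q),q.min(0),q.max(0))
c=np.array([.6066,.1074]);a=np.radians(-83.21+90);R2=np.array([[np.cos(a),np.sin(a)],[-np.sin(a),np.cos(a)]])
l=(q[:,:2]-c)@R2.T;print(np.percentile(l,[0,3,50,97,100],axis=0).round(4))
E
```

```text
241 [0.56654467 0.08317099 0.07399545] [0.64706977 0.12979057 0.1016495 ]
[[-0.0406 -0.0235]
 [-0.039  -0.0211]
 [-0.0183 -0.0093]
 [ 0.0348  0.0173]
 [ 0.0391  0.0235]]
```

The offset is only about 2 mm along the length. I'm correcting and lowering.

Call:
arm_command --series '[[[0.003, -0.006, -0.002, 0.5, 1.0, -0.1, 0.25], [0, 0, 0, 1.5, 0, 0, 0.25], [0, 0, 0, 1.5, 0, 0, 0.25], [0, 0, 0, 1.0, 0, 0, 0.25], [0, 0, 0, 0, 0, 0, 0.25], [0, 0, 0, 0, 0, 0, 0.25]]]'

```text
time: 28.35
tool_pos: [0.6016, 0.0981, 0.0229]
tcp_rot: [2.15, 0.127, -2.171]
wrist_force: [0.5, -0.6, -1.6]
width: 0.39
```

```bash
python3 go.py .609 .0969 .003 -83.4
```

```text
t 28.35 pos [0.6016 0.0981 0.0229] yaw -83.25 w 0.39 F [ 0.5 -0.6 -1.6] q [0.12 0.34 1.9  0.   0.91 1.57] down [-0.01  -0.001 -1.   ]
shift [ 1.98  0.2  -0.74] norm 2.13
turn [0.0026 0.0099 0.0004]
```

Call:
arm_command --series '[[[0.002, 0.01, 0, 0.2, 0.2, -0.7, 0.25], [0, 0, 0, 0, 0, 0, 0.25], [0, 0, 0, 0, 0, 0, 0.25]]]'

```text
time: 28.65
tool_pos: [0.6097, 0.0975, 0.0213]
tcp_rot: [2.164, 0.127, -2.159]
wrist_force: [0.3, 0.0, -1.8]
width: 0.385
```

```bash
python3 go.py .609 .0969 .003 -83.4; python3 - <<'E'
from h import *
p,d=grab('scene','s22'); cv2.imwrite('pics/s22c.png',cv2.resize(p[170:230,330:400],None,fx=9,fy=9,interpolation=cv2.INTER_CUBIC))
E
```

```text
t 28.65 pos [0.6097 0.0975 0.0213] yaw -83.32 w 0.385 F [ 0.3  0.  -1.8] q [0.12 0.35 1.9  0.   0.89 1.57] down [ 0.002  0.001 -1.   ]
shift [1.83 0.06 0.08] norm 1.83
turn [ 0.0014 -0.0021  0.0005]
```

View pics/s22c.png

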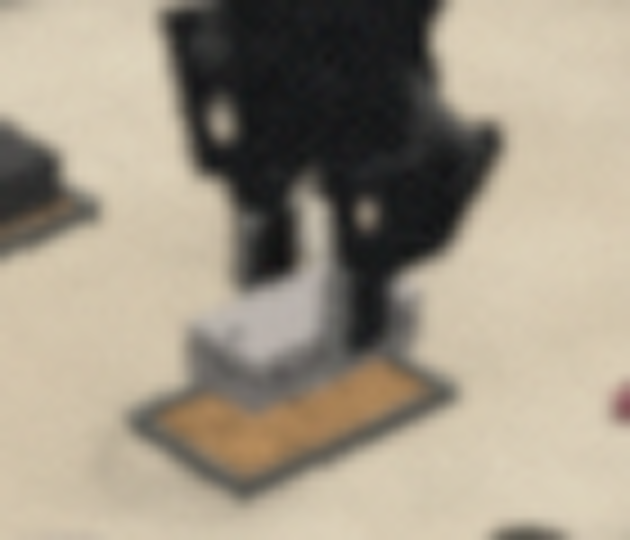

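The coupon is parallel to the tray and above it at crop (300,340). I'm lowering to the floor.

Call:
arm_command --series '[[[0, -0.002, 0, 0.7, 0, 0.1, 0.25], [0, 0, 0, 0.6, 0, 0, 0.25], [0, 0, 0, 0.3, 0, 0, 0.25], [0, 0, 0, 0.2, 0, 0, 0.25], [0, 0, 0, 0, 0, 0, 0.25], [0, 0, 0, 0, 0, 0, 0.25]]]'

```text
time: 29.3
tool_pos: [0.6096, 0.0974, 0.0027]
tcp_rot: [2.164, 0.127, -2.16]
wrist_force: [-0.3, -0.3, 0.8]
width: 0.39
```

```bash
python3 go.py .609 .0969 .002 -83.4; python3 - <<'E'
from h import *
p,d=grab('scene','s23'); cv2.imwrite('pics/s23c.png',cv2.resize(p[170:230,330:400],None,fx=9,fy=9,interpolation=cv2.INTER_CUBIC))
E
```

```text
t 29.3 pos [0.6096 0.0974 0.0027] yaw -83.33 w 0.39 F [-0.3 -0.3  0.8] q [0.12 0.37 1.9  0.   0.86 1.57] down [ 0.002  0.001 -1.   ]
shift [0.07 0.05 0.07] norm 0.11
turn [ 0.0013 -0.0018  0.0005]
```

View pics/s23c.png

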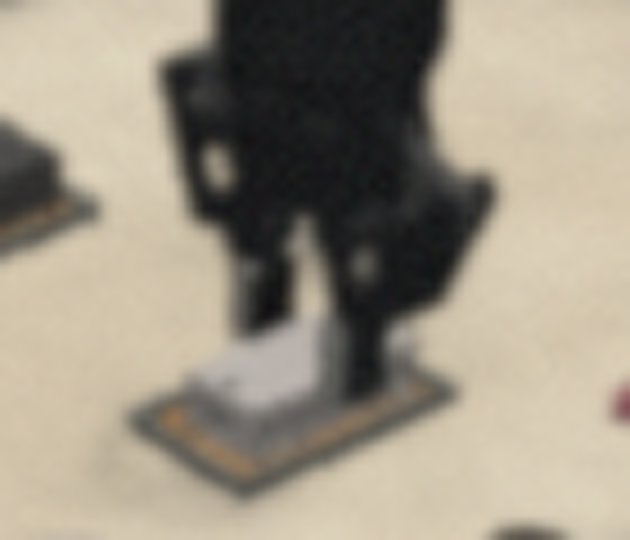

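The force turned positive (+0.8 N) and the coupon is inside the rim, so it is on the floor. I'm releasing and backing away.

Call:
arm_command --series '[[[0, 0, 0, 0, 0, 0, 0.5], [0, 0, 0, 0, 0, 0, 0.65], [0, 0, 0, 0, 0, 0, 0.75], [0, 0, 0, -2.0, 0, 0, 0.75], [0, 0, 0, -4.0, 0, 0, 0.9], [0, 0, 0, -4.0, 0, 0, 1], [0, 0, 0, -4.0, 0, 0, 1], [0, 0, 0, -2.0, 3.0, 2.0, 1], [0, 0, 0, 0, 4.0, 2.0, 1], [0, 0, 0, 0, 4.0, 2.0, 1]]]'

```text
time: 30.35
tool_pos: [0.5651, -0.0174, 0.1718]
tcp_rot: [2.166, 0.135, -2.148]
wrist_force: [0.7, 0.0, -0.2]
width: 0.997
```

Call:
arm_command --series '[[[0, 0, 0, 0, 4.5, 1.5, 1], [0, 0, 0, 0, 4.5, 1.5, 1], [0, 0, 0, 0, 4.5, 1.5, 1], [0, 0, 0, 0, 4.5, 0, 1], [0, 0, 0, 0, 4.5, 0, 1], [0, 0, 0, 0, 4.5, 0, 1], [0, 0, 0, 0, 0, 0, 1], [0, 0, 0, 0, 0, 0, 1]]]'

```text
time: 31.15
tool_pos: [0.5515, -0.307, 0.1774]
tcp_rot: [2.176, 0.124, -2.137]
wrist_force: [0.2, 0.7, -0.7]
width: 0.995
```

```bash
python3 go.py; python3 - <<'E'
from h import *
p,d=grab('scene','s24'); cv2.imwrite('pics/s24c.png',cv2.resize(p[140:270,230:410],None,fx=4,fy=4,interpolation=cv2.INTER_CUBIC))
p,d=grab('top','t24'); cv2.imwrite('pics/t24c.png',cv2.resize(p[140:240,210:400],None,fx=4,fy=4,interpolation=cv2.INTER_CUBIC))
T=dict(brass=((.4376,.3913),.05,.018),disc=((.4641,.0247),.04,.022),plate=((.5862,.2772),.036,.018),coupon=((.6079,.0969),.034,.018))
v,u=np.mgrid[0:400,0:640];W=world('top',u,v,d).reshape(-1,3)
for n,((x,y),hi,lo) in T.items():
    k=(abs(W[:,0]-x)<.05)&(abs(W[:,1]-y)<.05)&(W[:,2]>lo)&(W[:,2]<hi);q=W[k]
    r=cv2.minAreaRect((q[:,:2]*1000).astype(np.float32));A=np.c_[q[:,:2]-q[:,:2].mean(0),np.ones(len(q))]
    s=np.linalg.lstsq(A,q[:,2],rcond=None)[0]
    print(n,len(q),'z',np.median(q[:,2]).round(4),'c',np.round(r[0],1),np.round(r[1],1),round(r[2],1),'off mm',np.round(np.array(r[0])-[x*1e3,y*1e3],1),'slope',s[:2].round(3))
E
```

```text
t 31.15 pos [ 0.5515 -0.307   0.1774] yaw -83.13 w 0.995 F [ 0.2  0.7 -0.7] q [-0.55  0.2   1.76  0.01  1.16  0.9 ] down [ 0.018 -0.004 -1.   ]
brass 55 z 0.0309 c [438.9 391.4] [20. 20.] 2.1 off mm [1.3 0.1] slope [0.249 0.415]
disc 185 z 0.03 c [465.8  25. ] [40.5 42.8] 44.1 off mm [1.7 0.3] slope [0.042 0.005]
plate 370 z 0.028 c [587.  277.4] [56.6 56. ] 7.9 off mm [0.8 0.2] slope [0.013 0.002]
coupon 300 z 0.0263 c [608.1  97. ] [76.5 34.3] 6.5 off mm [0.2 0.1] slope [ 0.011 -0.005]
```

View pics/s24c.png

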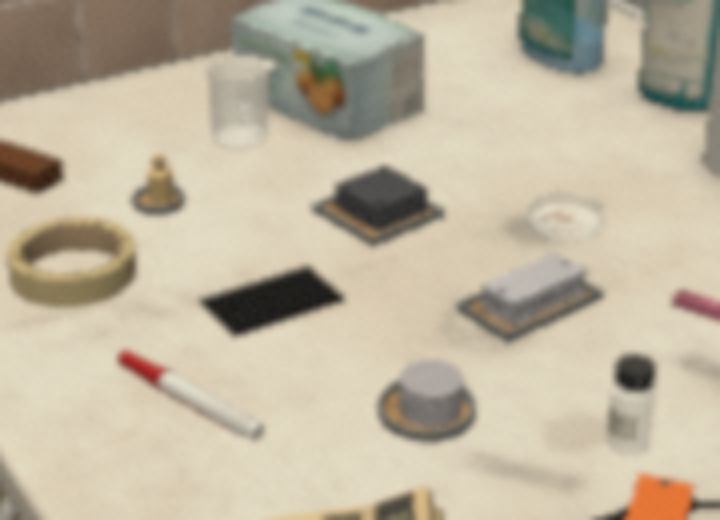

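View pics/t24c.png

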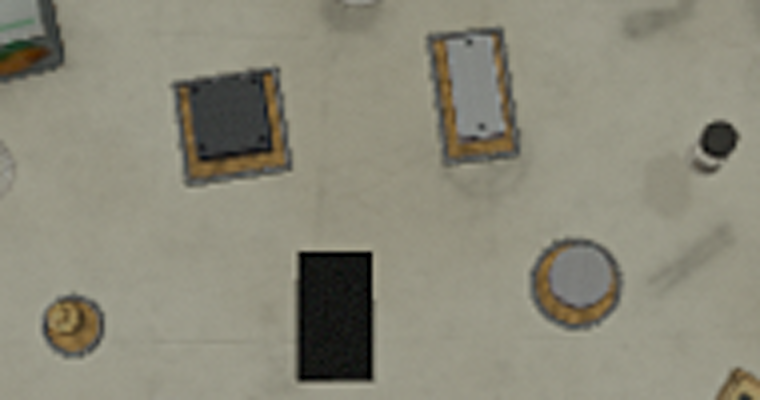

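Both views show every piece flat and centred in its tray. The vial is at the same pixel as at the start, and the arm is clear. I'm handing in.

```bash
python3 -c "
from workcell import bot
print(bot.finish_job())"
```

```text
the job is handed in; nothing more can be done
None
```

I took the stack apart and put all four pieces in their own trays, then let go, backed the arm clear and handed the job in at about 31 s of the 128 s allowed.

The last check from the camera depth put each piece within 2 mm of its tray's centre, well inside the 12–15 mm limits:

| Piece | Offset from tray centre | Height check |
|---|---|---|
| Brass weight | 1.3 mm | body top 31 mm, about as expected |
| Steel disc | 1.7 mm | top 30 mm, expected 29 mm |
| Square plate | 0.8 mm, turned 7.9° (tray 8.1°) | top 28 mm, expected 27 mm |
| Coupon | 0.2 mm, turned 6.5° (tray 6.6°) | top 26 mm, expected 25 mm |

- **Flatness:** all four look upright in the pictures. The fitted slope of the top surface was about 0.01 for the plate and coupon. For the disc it was 0.04, within the noise of the edge readings. For the brass weight the knob makes the slope fit meaningless.
- **Vial:** it stands at the same picture position as at the start.
- **One disagreement:** the fingertips sat about 30 mm higher than the TCP reading and stated overhang imply. The first close on the brass weight therefore shut just above its knob and held nothing. I measured the tip height from the pictures and used that for all the grasps that followed.

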